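Kit up amplifier parts: grade the capacitors, hang the plates

TASK

Kit up the loose amplifier parts on the cork desk: stand every capacitor can fully down in the hole of the wooden sorting block that fits its diameter (the closest fit, not merely one it will drop into), and hang the gold jack plate by its hole on the post of the white stand and the copper heat spreader on the post of the black stand, each lying flat on the base. Any order will do and there are four or five cans; leave the canister, the potting box, the tube base and the volume knob where they are.

Things in the scene. Friction and masses are not known exactly. Their poses are not given: they have to be found in the camera images.
- can15_center (a point): capacitor can, a plain upright cylinder 15 mm in diameter and 60 mm tall with a red sleeve and a bare aluminium top, standing on its end; the point is its centre, 30 mm above its underside; z along its axis. Absent in some starts
- can20_center (a point): capacitor can, a plain upright cylinder 20 mm in diameter and 60 mm tall with a yellow sleeve and a bare aluminium top, standing on its end; the point is its centre, 30 mm above its underside; z along its axis. Absent in some starts
- can25_center (a point): capacitor can, a plain upright cylinder 25 mm in diameter and 60 mm tall with a green sleeve and a bare aluminium top, standing on its end; the point is its centre, 30 mm above its underside; z along its axis. Absent in some starts
- can30_center (a point): capacitor can, a plain upright cylinder 30 mm in diameter and 60 mm tall with a blue sleeve and a bare aluminium top, standing on its end; the point is its centre, 30 mm above its underside; z along its axis. Absent in some starts
- can35_center (a point): capacitor can, a plain upright cylinder 35 mm in diameter and 60 mm tall with a black sleeve and a bare aluminium top, standing on its end; the point is its centre, 30 mm above its underside; z along its axis. Absent in some starts
- block_hole0 (a point): hole for the 15 mm can in the fixed pale wooden sorting block (64 mm wide, 236 mm long, 32 mm high): a blind round hole 18 mm across, 22 mm deep, its mouth chamfered 2 mm; the point is the centre of its mouth, 32 mm above the desk. The five holes stand in a row 44 mm apart along the block's y axis, smallest at -y; the frame has the block's axes
- block_hole1 (a point): hole for the 20 mm can in the fixed pale wooden sorting block (64 mm wide, 236 mm long, 32 mm high): a blind round hole 23 mm across, 22 mm deep, its mouth chamfered 2 mm; the point is the centre of its mouth, 32 mm above the desk. The five holes stand in a row 44 mm apart along the block's y axis, smallest at -y; the frame has the block's axes
- block_hole2 (a point): hole for the 25 mm can in the fixed pale wooden sorting block (64 mm wide, 236 mm long, 32 mm high): a blind round hole 28 mm across, 22 mm deep, its mouth chamfered 2 mm; the point is the centre of its mouth, 32 mm above the desk. The five holes stand in a row 44 mm apart along the block's y axis, smallest at -y; the frame has the block's axes
- block_hole3 (a point): hole for the 30 mm can in the fixed pale wooden sorting block (64 mm wide, 236 mm long, 32 mm high): a blind round hole 33 mm across, 22 mm deep, its mouth chamfered 2 mm; the point is the centre of its mouth, 32 mm above the desk. The five holes stand in a row 44 mm apart along the block's y axis, smallest at -y; the frame has the block's axes
- block_hole4 (a point): hole for the 35 mm can in the fixed pale wooden sorting block (64 mm wide, 236 mm long, 32 mm high): a blind round hole 38 mm across, 22 mm deep, its mouth chamfered 2 mm; the point is the centre of its mouth, 32 mm above the desk. The five holes stand in a row 44 mm apart along the block's y axis, smallest at -y; the frame has the block's axes
- jack_grip (a point): gold RCA jack plate, lying flat: a plate 76 x 42 x 5 mm (x, y, z) with an upright gold jack barrel, 12 mm in diameter and 31 mm tall above the plate, and a through hole 15 mm across near the other end; the point is the middle of the barrel's height, 20.5 mm above the plate's underside. x runs along the plate from barrel to hole (44 mm apart), z up
- jack_hole (a point): centre of the gold jack plate's 15 mm hole, on the plate's underside; same axes as jack_grip
- spreader_grip (a point): copper heat spreader, lying flat: a plate 76 x 48 x 5 mm (x, y, z) with an upright square copper column, 14 x 14 mm and 31 mm tall above the plate, and a through hole 15 mm across near the other end; the point is the middle of the column's height, 20.5 mm above the plate's underside. x runs along the plate from column to hole (44 mm apart), z up
- spreader_hole (a point): centre of the copper heat spreader's 15 mm hole, on the plate's underside; same axes as spreader_grip
- white_foot (a point): fixed stand with a white round base, 90 mm across and 12 mm high, and an upright steel post in its middle, 10 mm in diameter and 40 mm tall above the base, its top 5 mm tapered; the point is the foot of the post, level with the top of the base
- black_foot (a point): fixed stand with a black round base, 90 mm across and 12 mm high, and an upright steel post in its middle, 10 mm in diameter and 40 mm tall above the base, its top 5 mm tapered; the point is the foot of the post, level with the top of the base
- canister_center (a point): bystander: amber glass screw-top canister with a steel cap, 74 mm across, 93 mm tall; the point is its centre
- potbox_center (a point): bystander: open grey potting box 70 x 100 x 35 mm; the point is its centre
- tubebase_center (a point): bystander: tan bakelite tube base 34 mm across, 28 mm tall plus short pins; the point is its centre
- dial_center (a point): bystander: aluminium volume knob 32 mm across, 20 mm tall; the point is its centre
Things that resemble listed ones, but are neither listed nor needed, are in the scene too. There is more than one size of the part that bears can20_center; the job needs the smallest. What is shaped like the part that bears black_foot but red is not meant.

How it is judged:
At the end, for the whole second after the job is handed in: Every can present stands in its own size of hole: axis within 5 mm of the hole's, within 4.5 mm of its floor, upright to 0.12 rad. The jack plate's hole is on the white stand's post, the spreader's on the black one's: within 6 mm of the post's axis and 4 mm of the base, flat to 0.12 rad (horizontal distance between can15_center and block_hole0 below 0.005 m and z of can15_center in the frame of block_hole0 below 0.0125 m and angle between each of can15_center, can20_center, can25_center, can30_center, can35_center, jack_hole, spreader_hole's own z axis and vertical below 0.12 rad and horizontal distance between can20_center and block_hole1 below 0.005 m and z of can20_center in the frame of block_hole1 below 0.0125 m and horizontal distance between can25_center and block_hole2 below 0.005 m and z of can25_center in the frame of block_hole2 below 0.0125 m and horizontal distance between can30_center and block_hole3 below 0.005 m and z of can30_center in the frame of block_hole3 below 0.0125 m and horizontal distance between can35_center and block_hole4 below 0.005 m and z of can35_center in the frame of block_hole4 below 0.0125 m and horizontal distance between jack_hole and white_foot below 0.006 m and z of jack_hole in the frame of white_foot below 0.004 m and horizontal distance between spreader_hole and black_foot below 0.006 m and z of spreader_hole in the frame of black_foot below 0.004 m); the robot touches nothing.
It fails at once if the amber canister is moved more than 30 mm (distance of canister_center from where it was at the start of the episode above 0.03 m).
It fails at once if the potting box is moved more than 30 mm (distance of potbox_center from where it was at the start of the episode above 0.03 m).
It fails at once if the tube base is moved more than 30 mm (distance of tubebase_center from where it was at the start of the episode above 0.03 m).
It fails at once if the volume knob is moved more than 30 mm (distance of dial_center from where it was at the start of the episode above 0.03 m).
Of can15, can20, can25, can30, can35 only 4 to 5 are there at a start; the rules pass over those that are not, and their reading is None.
At some moment in a run one of jack, spreader may be knocked a few centimetres aside while the robot is not near it.
It also fails if it takes over 210 s, if anything falls off the work surface, if the arm or the gripper's body presses on something with over 40 N, if the wrist force passes 120 N, or if a joint passes its speed limit or range.

ROBOT

A 7-joint arm with a two-finger parallel gripper is mounted at the origin on the work surface. World frame = base frame: x ahead of the robot, y to its left, z up, the work surface at z = 0. Lengths are in m, angles in rad, forces in N, time in s.
With the tool pointing down it reaches from about 0.425 to 0.875 m from the base axis. Payload 8.4 kg.
Tool frame: the origin (TCP) lies at the very end of the fingers, on their centre line; the grasp point (between the pads) lies 19 mm behind it; z points along the fingers, y is the line along which they close (so a half turn about z gives the same grasp; the last joint's range is limited). The gripper opens to 85 mm and grips with 20 to 120 N. Pads are 22 mm wide; open, the fingers measure 114 mm over their backs; the gripper's body (76 mm by 85 mm) begins 54 mm behind the grasp point. The pads swing forward as they close: fully open they stand 13 mm farther back than shut.
Start: joints at [1.2, 0.333, 0.04, 1.465, -0.013, 1.343, -0.059], TCP at [0.174, -0.626, 0.231] pointing down, gripper open.
Joint ranges: [-2.58, 2.58], [-0.38, 2.09], [-1.3, 1.39], [0.25, 2.4], [-1.5, 4.64], [0.08, 2.09], [-2.65, 2.65]. Speed limits (rad/s): [2.22, 2.22, 2.79, 2.79, 3.14, 3.14, 3.14].

INTERFACE

Orientations are given as a 3x3 rotation matrix whose columns are the frame's x, y, z axes.
In Python, from station import status, capture, env gives the robot as it stands. The module is installed in compiled form; this text tells all that it offers.
- The arm moves only by the shell command python3 -m jog 'ROWS' [OPENING] [FORCE]. ROWS is JSON, a list of rows, each an object with "linear": the shift along the tool's x, y, z normalised to -1 to 1, where 1 is 300 mm, a list of three; "twist": the turn about the tool's z normalised to -1 to 1, where 1 is pi/2 rad. A call has 1 to 5 rows; each row is the pose to reach, as a shift and turn from the pose commanded when the call began, along the tool's axes at that moment; what a row does not reach only later rows make up. A row lasts 1/12 s, in which the tool goes at most 41.7 mm and 7.16 degrees, less where a joint would pass 70% of its speed; a pose out of reach is approached as far as the arm can. A call with a number of a shift or a turn outside -1 to 1 is refused whole. A call with a gripper value outside its range is refused whole. OPENING is the opening, from 0 (shut) to 1 (fully open), set as the call begins (- or left out, the last holds). The fingers move at their own pace and stop on an object; FORCE is the grip in N (left out, the last holds). Time passes only in rows, so rows that repeat a pose let the fingers close. It gives the time, the measured TCP pose, the force, the opening and the grip force at its end, in the units of the state.
- status.read_state(): the state, without advancing time (a new reading comes with each control period).
- capture(name): name is "side" or "top"; returns a dict with "pixels" (480x640x3 uint8, red, green, blue), "z_map" (480x640 float32, m along the optical axis (not along the pixel's ray), 0 where there is no reading), "fx", "fy", "cx", "cy" (pixels), "position" and "rotation" of the camera in the world. Camera axes: x right, y down, z forward; pixel columns grow to the right and rows downward; lengths in m; the calibration is good to about 2 mm. A picture is of the moment at which its call begins.
- env.hand_in(): hands the job in; it is judged then, once.
The state is a dict: "clock": time; "q": joint angles; "qd": joint speeds; "tau": joint torques, N m; "position": TCP position; "orientation": TCP orientation; "force": force on the tool from outside, world axes, zero at the start; "ft_torque": the same for the moment, N m; "opening": finger opening in m; "finger_force": force on a finger pad.
Only numpy, scipy, OpenCV 4.12 (cv2) and the standard library are available. Lean on these libraries where they do the work, as an engineer would, in place of code of your own. Each camera call takes 0.05 s, during which the arm holds its last target. There are 200 camera calls.

## Working session

There is one attempt and no reset: what is moved stays moved. The work goes in short steps, Python scripts to look and compute and a shell command to move; the robot and the scene stay as the last step left them, time stands still between calls to the robot, and variables do not carry over. Pictures are saved under pics/ and viewed, at most 14 in all, crops included, and the job is handed in when it is done.

```bash
mkdir -p pics; python3 - <<'E'
from station import status, capture
import cv2,numpy as np
s=status.read_state();print(s['clock'],s['position'],np.round(s['orientation'],3),s['opening'])
for n in('top','side'):
    c=capture(n);cv2.imwrite(f'pics/{n}0.png',c['pixels'][:,:,::-1]);np.savez(f'{n}0.npz',**c)
    print(n,c['fx'],c['cx'],c['cy'],c['position'],np.round(c['rotation'],3).tolist())
E
```

```text
0.0 [ 0.17434548 -0.62570555  0.23043049] [[ 0.963  0.268 -0.   ]
 [ 0.268 -0.963  0.002]
 [-0.    -0.002 -1.   ]] 0.08548561689173395
top 454.38992847294963 316.9072969644857 233.70977333348114 [ 0.43606823 -0.02351375  0.84848911] [[0.164, -0.965, 0.205], [-0.986, -0.161, 0.03], [0.004, -0.207, -0.978]]
side 605.2131687882008 331.0615629650695 241.28532106372919 [-0.07319718  0.80692127  0.67364505] [[-0.792, -0.302, 0.53], [-0.61, 0.406, -0.68], [-0.01, -0.862, -0.506]]
```

View pics/top0.png

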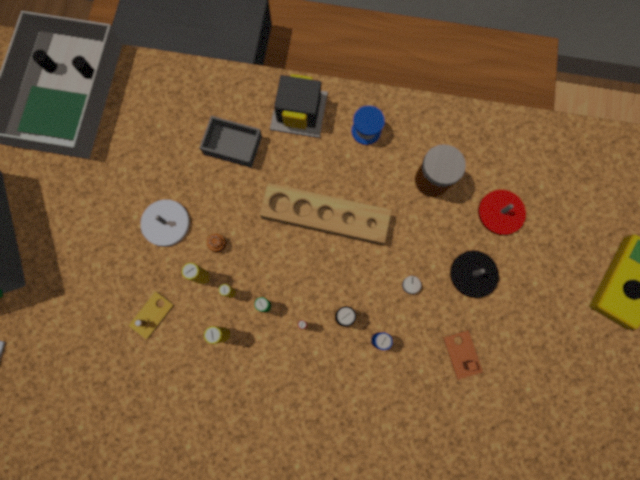

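View pics/side0.png

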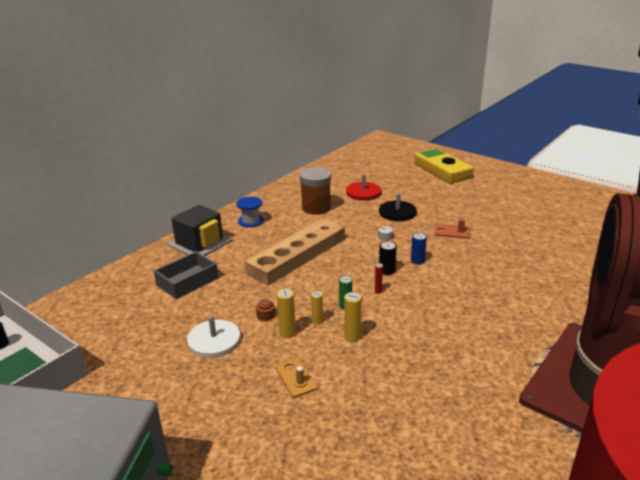

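The top picture shows the smallest yellow can at (227,291), with the oversize ones at (194,272) and (214,336). The other cans are red (302,325), green (262,305), black (346,317) and blue (382,341). The block is at (326,215) with its small hole to the right. The white stand is at (165,222), black stand at (474,274), jack plate at (152,314) and spreader at (462,355). All five cans are present.

```bash
cat > h.py <<'E'
import numpy as np,cv2
from station import status,capture
def cloud(c):
    z=c['z_map'];v,u=np.mgrid[:480,:640]
    P=np.stack([(u-c['cx'])/c['fx']*z,(v-c['cy'])/c['fy']*z,z],-1)
    W=P@np.array(c['rotation']).T+np.array(c['position']);W[z==0]=np.nan
    return W
def ray(c,u,v,h):
    d=np.array(c['rotation'])@np.array([(u-c['cx'])/c['fx'],(v-c['cy'])/c['fy'],1]);p=np.array(c['position'])
    return p+d*(h-p[2])/d[2]
def px(c,p):
    q=np.array(c['rotation']).T@(np.array(p)-c['position']);return np.array([c['fx']*q[0]/q[2]+c['cx'],c['fy']*q[1]/q[2]+c['cy']])
def sel(W,xy,r,lo,hi):
    with np.errstate(invalid='ignore'):
        m=(np.hypot(W[...,0]-xy[0],W[...,1]-xy[1])<r)&(W[...,2]>lo)&(W[...,2]<hi)
    return W[m]
def circ(P):
    (x,y),r=cv2.minEnclosingCircle(P[:,:2].astype(np.float32));return np.array([x,y]),r
def plate(W,xy,ctrl,r=.06):
    # ctrl: approx column xy; returns rect centre, x axis (column->hole)
    P=sel(W,xy,r,.0025,.0085);rc=cv2.minAreaRect((P[:,:2]*1000).astype(np.float32));b=cv2.boxPoints(rc)/1000
    e=[b[1]-b[0],b[2]-b[1]];l=max(e,key=np.linalg.norm);l=l/np.linalg.norm(l);c=np.array(rc[0])/1000
    if l@(c-np.array(ctrl))<0:l=-l
    return c,l,rc[1]
E
python3 - <<'E'
from h import *
c=np.load('top0.npz');W=cloud(c)
for n,u,v in [('r15',302,325),('y20',227,291),('g25',262,305),('b30',382,341),('k35',346,317),('Y1',194,272),('Y2',214,336),('dial',412,285),('tube',217,242),('canister',442,165)]:
    p=W[v-2:v+3,u-2:u+3].reshape(-1,3);p=p[np.nanargmax(p[:,2])]
    P=sel(W,p,.03 if n!='canister' else .05,p[2]-.006,p[2]+.006);x,r=circ(P)
    print(n,np.round(p,4),'circ',np.round(x,4),round(r,4),'mean',np.round(P.mean(0),4),len(P))
b=W[215,335];print('block',b)
P=sel(W,ray(c,326,212,.032),.14,.027,.037);rc=cv2.minAreaRect((P[:,:2]*1000).astype(np.float32));print(rc,cv2.boxPoints(rc),P[:,2].mean())
for n,u,v in [('white',165,222),('black',474,274)]:
    x0=ray(c,u,v,.012);P=sel(W,x0,.06,.008,.016);T=sel(W,x0,.05,.03,.06);print(n,circ(P),'post',T.mean(0),len(T))
for n,u,v,cu,cv in [('jack',152,314,140,323),('spr',462,355,473,366)]:
    x0=ray(c,u,v,.005);cc=ray(c,cu,cv,.036);T=sel(W,x0,.05,.03,.04);print(n,plate(W,x0[:2],cc[:2]),'col',T.mean(0),len(T),'desk',np.nanmedian(sel(W,x0,.08,-.01,.0025)[:,2]))
E
python3 -c "
import cv2
i=cv2.imread('pics/top0.png')[170:390,120:520];cv2.imwrite('pics/crop0.png',cv2.resize(i,(800,440),interpolation=cv2.INTER_CUBIC))"
```

```text
r15 [ 0.4394 -0.0039  0.0639] circ [0.442  0.0014] 0.0073 mean [0.4422 0.0012 0.0607] 59
y20 [0.4775 0.137  0.0634] circ [0.4779 0.143 ] 0.0098 mean [0.478  0.143  0.0611] 101
g25 [0.462  0.0745 0.0639] circ [0.4643 0.0762] 0.0123 mean [0.4645 0.076  0.0611] 161
b30 [ 0.4404 -0.1404  0.0633] circ [ 0.4375 -0.1389] 0.015 mean [ 0.4375 -0.1388  0.0609] 250
k35 [ 0.4662 -0.0735  0.0633] circ [ 0.4685 -0.0702] 0.0176 mean [ 0.4683 -0.0699  0.0609] 323
Y1 [0.4997 0.1927 0.0907] circ [0.4981 0.2015] 0.0143 mean [0.4979 0.2011 0.0876] 211
Y2 [0.3962 0.1382 0.0898] circ [0.4012 0.1419] 0.0145 mean [0.4016 0.1416 0.0875] 241
dial [ 0.543  -0.1816  0.0254] circ [ 0.5458 -0.1828] 0.0157 mean [ 0.5461 -0.1826  0.0211] 179
tube [0.5613 0.1786 0.035 ] circ [0.5635 0.1862] 0.0121 mean [0.5629 0.1855 0.0309] 69
canister [ 0.751  -0.1945  0.0956] circ [ 0.7564 -0.1999] 0.0376 mean [ 0.7553 -0.1997  0.093 ] 1301
block [ 0.64725948 -0.0255298   0.03360441]
((650.51220703125, -5.3595733642578125), (236.11497497558594, 65.47264099121094), 86.64718627929688) [[ 610.9274  -121.30043]
 [ 676.288   -125.12955]
 [ 690.097    110.58128]
 [ 624.7364   114.4104 ]] 0.03220014617154261
white (array([0.5861249 , 0.29166645]), 0.04534705728292465) post [0.58561378 0.28988263 0.0446126 ] 45
black (array([ 0.58581614, -0.29734051]), 0.045454464852809906) post [ 0.58517347 -0.29564467  0.04474826] 46
jack (array([0.41432715, 0.27383823]), array([ 0.630825  , -0.77592516], dtype=float32), (116.0395736694336, 117.3993911743164)) col [0.39821744 0.28498823 0.03643151] 47 desk 0.0006388198868724215
spr (array([ 0.43581522, -0.29129562]), array([-0.20522556,  0.9787147 ], dtype=float32), (109.58805847167969, 116.19438171386719)) col [ 0.42140771 -0.29841397  0.03633271] 77 desk 0.0004016960554350524
```

View pics/crop0.png

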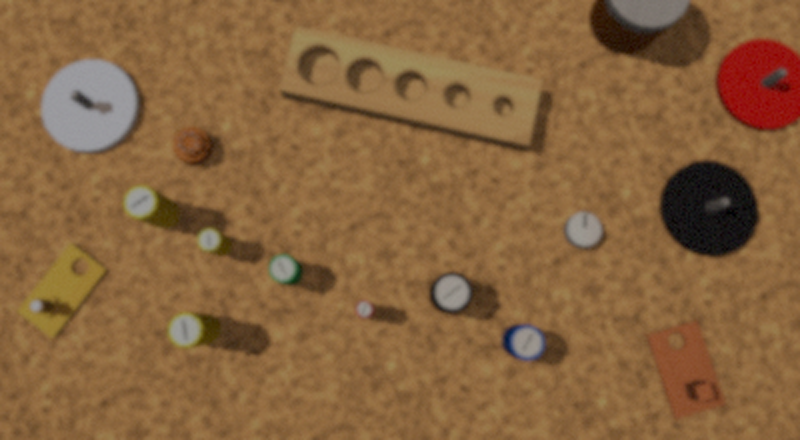

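The depth readings agree with the known sizes: the can radii come out at 7.3, 9.8, 12.3, 15 and 17.6 mm, tops at z≈0.061, and the block at 236×65 mm. I'll start moving with yaw 90°, which puts tool x on world +y and tool y on world +x.

```bash
cat > go.py <<'E'
# usage: go.py x y z yawdeg -> shift/turn needed, normalised tool units
import sys,numpy as np
from station import status
s=status.read_state();R=np.array(s['orientation']);x,y,z,w=map(float,sys.argv[1:5])
d=R.T@(np.array([x,y,z])-s['position'])/.3
yaw=np.degrees(np.arctan2(R[1,0],R[0,0]));t=(yaw-w+180)%360-180
print(round(s['clock'],2),'pos',np.round(s['position'],4),'yaw',round(yaw,2),'lin',np.round(d,4),'twist',round(t/90,4),'open',round(s['opening'],4),'F',np.round(s['force'],1),'ff',np.round(s['finger_force'],1),'q7',round(s['q'][6],2))
E
python3 -m jog '[{"linear":[0.57,-0.37,0],"twist":-0.38},{"linear":[0.57,-0.37,0],"twist":-0.38},{"linear":[0.57,-0.37,0],"twist":-0.38},{"linear":[0.57,-0.37,0],"twist":-0.38},{"linear":[0.57,-0.37,0],"twist":-0.38}]'
python3 go.py .442 0.001 .15 90
```

```text
clock: 0.52
position: [0.3109, -0.4708, 0.231]
orientation: [[0.64, 0.768, -0.0], [0.768, -0.64, 0.001], [0.0, -0.0, -1.0]]
force: [0.2, -0.5, -0.4]
opening: 0.0855
finger_force: 0.0
0.52 pos [ 0.3109 -0.4708  0.231 ] yaw 50.21 lin [ 1.4881 -0.6707  0.2711] twist -0.4421 open 0.0855 F [ 0.2 -0.5 -0.4] ff 0.0 q7 0.19
```

```bash

python3 -m jog '[{"linear":[0.62,-0.2,0.1],"twist":-0.38},{"linear":[0.62,-0.2,0.1],"twist":-0.38},{"linear":[0.62,-0.2,0.1],"twist":-0.38},{"linear":[0.62,-0.2,0.1],"twist":-0.38},{"linear":[0.62,-0.2,0.1],"twist":-0.38}]' 0.5 40 >/dev/null
python3 go.py .442 0.001 .15 90
```

```text
0.93 pos [ 0.3845 -0.2889  0.2007] yaw 84.48 lin [0.9802 0.098  0.1695] twist -0.0613 open 0.0427 F [1.2 0.1 0.2] ff 0.0 q7 0.45
```

```bash

python3 -m jog '[{"linear":[0.98,0.098,0.17],"twist":-0.061},{"linear":[0.98,0.098,0.17],"twist":-0.061},{"linear":[0.98,0.098,0.17],"twist":-0.061},{"linear":[0.98,0.098,0.17],"twist":-0.061},{"linear":[0.98,0.098,0.17],"twist":-0.061}]' >/dev/null
python3 go.py .442 0.001 .15 90
```

```text
1.35 pos [ 0.4252 -0.0896  0.1655] yaw 89.45 lin [0.3026 0.053  0.0516] twist -0.0061 open 0.0426 F [ 0.7 -0.9  0.4] ff 0.0 q7 0.12
```

```bash

python3 -m jog '[{"linear":[0.303,0.055,0.05],"twist":-0.006},{"linear":[0.303,0.055,0.05],"twist":-0.006},{"linear":[0.303,0.055,0.05],"twist":-0.006},{"linear":[0.303,0.055,0.05],"twist":-0.006},{"linear":[0.303,0.055,0.05],"twist":-0.006}]' >/dev/null
python3 go.py .442 0.0012 .026 90
python3 - <<'E'
from h import *
c=capture('top');W=cloud(c);s=status.read_state();p=s['position']
cv2.imwrite('pics/t1.png',c['pixels'][:,:,::-1])
c2=capture('side');cv2.imwrite('pics/s1.png',cv2.resize(c2['pixels'][150:390,250:550,::-1],(750,600)))
E
```

```text
1.77 pos [ 0.4425 -0.0006  0.1506] yaw 90.1 lin [ 0.0059 -0.0015  0.4154] twist 0.0011 open 0.043 F [-0.1 -0.2 -0.2] ff 0.0 q7 -0.09
```

View pics/s1.png

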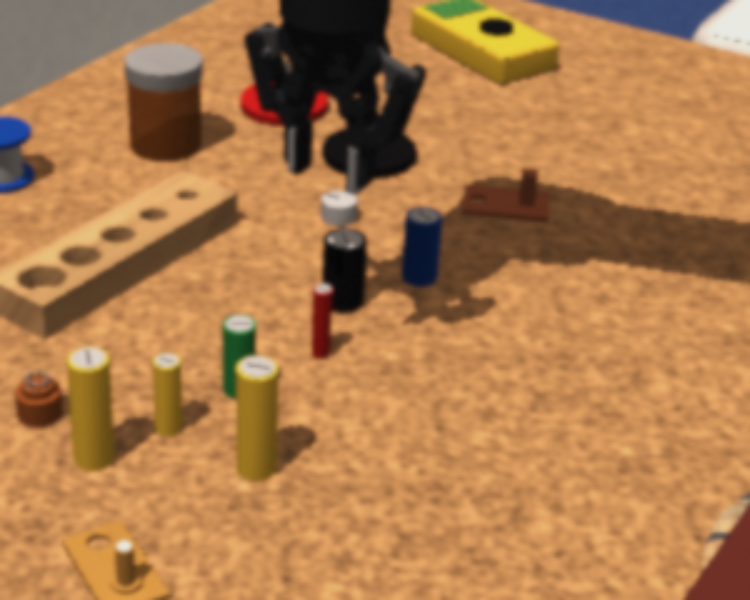

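The open fingers hover at crop (325,165), above the red can, whose top is at (323,288). Nothing is in the way, so I'll descend and grasp.

```bash

python3 -m jog '[{"linear":[0.006,-0.001,0.2]},{"linear":[0.006,-0.001,0.3]},{"linear":[0.006,-0.001,0.37]},{"linear":[0.006,-0.001,0.415]},{"linear":[0.006,-0.001,0.415]}]' >/dev/null
python3 go.py .442 0.0012 .026 90
python3 -m jog '[{"linear":[0,0,0]},{"linear":[0,0,0]},{"linear":[0,0,0]},{"linear":[0,0,0]},{"linear":[0,0,0]}]' 0 40 >/dev/null
python3 go.py .442 0.0012 .026 90
python3 -m jog '[{"linear":[0,0,-0.1]},{"linear":[0,0,-0.2]},{"linear":[0,0,-0.3]},{"linear":[0,0,-0.4]},{"linear":[0,0,-0.4]}]'>/dev/null
python3 go.py .6454 -.0932 .15 90
```

```text
1.87 pos [ 0.4427 -0.0021  0.1508] yaw 89.9 lin [ 0.0112 -0.0021  0.4161] twist -0.0011 open 0.0427 F [-1.1 -1.  -0.9] ff 0.0 q7 -0.09
1.87 pos [ 0.4427 -0.0021  0.1508] yaw 89.9 lin [ 0.0112 -0.0021  0.4161] twist -0.0011 open 0.0427 F [-1.1 -1.  -0.9] ff 0.0 q7 -0.09
1.87 pos [ 0.4427 -0.0021  0.1508] yaw 89.9 lin [-0.3025  0.6763  0.0026] twist -0.0011 open 0.0427 F [-1.1 -1.  -0.9] ff 0.0 q7 -0.09invalid input at $[0]: expected keys linear, twist
invalid input at $[0]: expected keys linear, twist
invalid input at $[0]: expected keys linear, twist
```

```bash

python3 -m jog '[{"linear":[0.009,-0.001,0.2],"twist":0},{"linear":[0.009,-0.001,0.3],"twist":0},{"linear":[0.009,-0.001,0.37],"twist":0},{"linear":[0.009,-0.001,0.415],"twist":0},{"linear":[0.009,-0.001,0.415],"twist":0}]' >/dev/null
python3 go.py .442 0.0012 .026 90
python3 -m jog '[{"linear":[0,0,0],"twist":0},{"linear":[0,0,0],"twist":0},{"linear":[0,0,0],"twist":0},{"linear":[0,0,0],"twist":0},{"linear":[0,0,0],"twist":0}]' 0 40 >/dev/null
python3 go.py .442 0.0012 .026 90
python3 -m jog '[{"linear":[0,0,-0.1],"twist":0},{"linear":[0,0,-0.2],"twist":0},{"linear":[0,0,-0.3],"twist":0},{"linear":[0,0,-0.4],"twist":0},{"linear":[0,0,-0.4],"twist":0}]'>/dev/null
python3 go.py .6454 -.0932 .15 90
```

```text
2.28 pos [4.40e-01 4.00e-04 2.35e-02] yaw 89.87 lin [ 0.0026  0.0067 -0.0084] twist -0.0014 open 0.043 F [-0.9  0.3  0.4] ff 0.0 q7 -0.25
2.7 pos [0.4438 0.0015 0.0278] yaw 89.97 lin [-0.0009 -0.006   0.006 ] twist -0.0003 open 0.0137 F [ 0.  -1.2  7.7] ff 39.4 q7 -0.25
3.12 pos [0.4458 0.0022 0.1523] yaw 90.02 lin [-0.3181  0.6652  0.0142] twist 0.0002 open 0.0142 F [ 2.4  0.7 -0.1] ff 39.1 q7 -0.1
```

```bash

python3 -m jog '[{"linear":[-0.318,0.665,0],"twist":0},{"linear":[-0.318,0.665,0],"twist":0},{"linear":[-0.318,0.665,0],"twist":0},{"linear":[-0.318,0.665,0.0],"twist":0},{"linear":[-0.318,0.665,0.0],"twist":0}]' >/dev/null
python3 go.py .6454 -.0932 .08 90
cat > see.py <<'E'
# usage: see.py r holeidx|x y -> axis of held can (radius r m) from side cam depth, offset to hole
import sys
from h import *
from scipy.optimize import least_squares
r=float(sys.argv[1]);H=np.array([[.6454,-.0932],[.6479,-.0493],[.6505,-.0054],[.6531,.0385],[.6557,.0825]])[int(sys.argv[2])]
s=status.read_state();p=s['position'];c=capture('side');W=cloud(c)
zb=p[2]-.024
P=sel(W,p[:2],r+.008,zb-.003,zb+.018);cam=np.array(c['position'])
f=lambda a:np.hypot(P[:,0]-a[0],P[:,1]-a[1])-r
x0=p[:2]
o=least_squares(f,x0,loss='soft_l1',f_scale=.001);a=o.x
print('n',len(P),'zmin',P[:,2].min(),'axis',np.round(a,4),'tcp',np.round(p,4),'rms',np.sqrt((f(a)**2).mean()).round(4),'hole-axis',np.round(H-a,4),'-> lin',np.round([(H-a)[1]/.3,(H-a)[0]/.3],4))
E
python3 see.py .0075 0
```

```text
3.53 pos [ 0.6322 -0.0895  0.1462] yaw 89.95 lin [-0.0123  0.0441  0.2208] twist -0.0005 open 0.0134 F [ 0.2 -0.5  0.4] ff 39.1 q7 -0.12
n 62 zmin 0.11972359541210786 axis [ 0.6305 -0.0923] tcp [ 0.6322 -0.0895  0.1462] rms 0.0015 hole-axis [ 0.0149 -0.0009] -> lin [-0.0029  0.0495]
```

```bash
python3 - <<'E'
from h import *
c=np.load('side0.npz');W=cloud(c)
for n,x,y in [('r',.442,.0013),('y',.478,.143),('g',.4644,.0761),('b',.4375,-.1389),('k',.4684,-.07)]:
    P=sel(W,(x,y),.025,.057,.066);print(n,circ(P),P[:,2].mean(),len(P),(circ(P)[0]-[x,y]).round(4))
P=sel(W,(.6505,-.0054),.14,.027,.037);rc=cv2.minAreaRect((P[:,:2]*1000).astype(np.float32));print(rc,P[:,2].mean())
for i in range(4):
    print(status.read_state()['position'],status.read_state()['clock']); capture('top')
E
python3 go.py .6454 -.0932 .08 90
```

```text
r (array([0.43989798, 0.00154989]), 0.008122030645608902) 0.059943776526534924 31 [-0.0021  0.0002]
y (array([0.47656217, 0.14240091]), 0.01143413782119751) 0.059973446912653765 71 [-0.0014 -0.0006]
g (array([0.46380559, 0.0746496 ]), 0.01410280168056488) 0.06023847215164341 97 [-0.0006 -0.0015]
b (array([ 0.43546849, -0.14127477]), 0.017420649528503418) 0.05976461765279568 103 [-0.002  -0.0024]
k (array([ 0.46637365, -0.07116384]), 0.01946432515978813) 0.060051647229073246 140 [-0.002  -0.0012]
((650.175537109375, -6.9732513427734375), (240.26438903808594, 70.0417709350586), 86.55903625488281) 0.03155385861713727
[ 0.63726941 -0.09412586  0.14404445] 3.5833
[ 0.63399866 -0.0920899   0.14393314] 3.6333
[ 0.63193715 -0.08967025  0.1445232 ] 3.6833
[ 0.63076965 -0.0881279   0.14526164] 3.7333
3.78 pos [ 0.6302 -0.0873  0.1459] yaw 90.02 lin [-0.0198  0.051   0.2197] twist 0.0003 open 0.0136 F [ 0.3 -0.1  0.2] ff 39.3 q7 -0.12
```

```bash
for i in 1 2 3 4 5 6; do python3 -m jog '[{"linear":[0,0,0],"twist":0},{"linear":[0,0,0],"twist":0},{"linear":[0,0,0],"twist":0},{"linear":[0,0,0],"twist":0},{"linear":[0,0,0],"twist":0}]' | grep position; done; for i in 1 2 3; do python3 see.py .0075 0; done
```

```text
position: [0.6303, -0.0879, 0.1469]
position: [0.6305, -0.0879, 0.1463]
position: [0.6305, -0.0879, 0.1464]
position: [0.6305, -0.088, 0.1464]
position: [0.6305, -0.0879, 0.1464]
position: [0.6305, -0.088, 0.1464]
n 64 zmin 0.11983097681461896 axis [ 0.6289 -0.0902] tcp [ 0.6305 -0.088   0.1464] rms 0.0019 hole-axis [ 0.0165 -0.003 ] -> lin [-0.0101  0.0551]
n 65 zmin 0.11986656148714525 axis [ 0.6298 -0.0903] tcp [ 0.6305 -0.0879  0.1464] rms 0.0018 hole-axis [ 0.0156 -0.0029] -> lin [-0.0097  0.052 ]
n 63 zmin 0.12032224445491257 axis [ 0.6292 -0.0894] tcp [ 0.6305 -0.088   0.1464] rms 0.0019 hole-axis [ 0.0162 -0.0038] -> lin [-0.0125  0.0539]
```

The position drift was just the arm settling. Once settled, the TCP agrees with the top camera to about 1 mm, and the side camera has a known bias of about (-1.5,-1.3) mm. I'll place the red can.

```bash

python3 -m jog '[{"linear":[-0.017,0.05,0.1],"twist":0},{"linear":[-0.017,0.05,0.2],"twist":0},{"linear":[-0.017,0.05,0.24],"twist":0},{"linear":[-0.017,0.05,0.24],"twist":0},{"linear":[-0.017,0.05,0.24],"twist":0}]' >/dev/null
python3 -m jog '[{"linear":[0,0,0],"twist":0},{"linear":[0,0,0],"twist":0},{"linear":[0,0,0],"twist":0},{"linear":[0,0,0],"twist":0},{"linear":[0,0,0],"twist":0}]'>/dev/null
python3 go.py .6454 -.0932 .037 90; python3 see.py .0075 0
```

```text
7.27 pos [ 0.6458 -0.0931  0.0751] yaw 90.0 lin [-0.0002 -0.0015  0.1271] twist -0.0 open 0.0138 F [-0.7  0.2  0.1] ff 39.3 q7 -0.15
n 60 zmin 0.048596363601695614 axis [ 0.6445 -0.0952] tcp [ 0.6458 -0.0931  0.0751] rms 0.0015 hole-axis [0.0009 0.002 ] -> lin [0.0068 0.0031]
```

```bash

python3 -m jog '[{"linear":[0.001,-0.001,0.04],"twist":0},{"linear":[0.001,-0.001,0.07],"twist":0},{"linear":[0.001,-0.001,0.09],"twist":0},{"linear":[0.001,-0.001,0.11],"twist":0},{"linear":[0.001,-0.001,0.127],"twist":0}]' |grep -E "force|pos"
python3 -m jog '[{"linear":[0,0,0],"twist":0},{"linear":[0,0,0],"twist":0},{"linear":[0,0,0],"twist":0}]'|grep -E "force|pos"
python3 see.py .0075 0
```

```text
position: [0.6463, -0.0929, 0.0374]
force: [-14.5, -0.3, 34.1]
finger_force: 42.9
position: [0.6465, -0.0928, 0.0372]
force: [2.8, -0.1, 7.9]
finger_force: 40.8
n 15 zmin 0.0278331832034332 axis [ 0.6436 -0.0905] tcp [ 0.6465 -0.0928  0.0372] rms 0.0032 hole-axis [ 0.0018 -0.0027] -> lin [-0.009   0.0059]
```

```bash

python3 -m jog '[{"linear":[0,0,0],"twist":0},{"linear":[0,0,0],"twist":0},{"linear":[0,0,0],"twist":0},{"linear":[0,0,0],"twist":0},{"linear":[0,0,0],"twist":0}]' 0.45|grep -E "force|pos|open"
python3 -m jog '[{"linear":[0,0,-0.1],"twist":0},{"linear":[0,0,-0.25],"twist":0},{"linear":[0.2,-0.1,-0.4],"twist":0},{"linear":[0.4,-0.3,-0.4],"twist":0},{"linear":[0.5,-0.5,-0.4],"twist":0}]'|grep -E "force|pos"
cat > chk.py <<'E'
from h import *
H=np.array([[.6454,-.0932],[.6479,-.0493],[.6505,-.0054],[.6531,.0385],[.6557,.0825]])
c=capture('top');W=cloud(c);np.savez('top_last.npz',**c)
for i,h in enumerate(H):
    P=sel(W,h,.023,.04,.1)
    if len(P)>20:
        zt=np.percentile(P[:,2],90);T=P[P[:,2]>zt-.006];print('hole',i,'top z',T[:,2].mean().round(4),'off',(circ(T)[0]-h).round(4),'r',round(circ(T)[1],4))
E
python3 chk.py; python3 go.py .478 .143 .15 90
```

```text
position: [0.6448, -0.0927, 0.0358]
force: [-0.5, 1.0, -0.2]
opening: 0.0383
finger_force: 0.0
position: [0.5728, -0.0028, 0.1474]
force: [-1.2, 1.0, 0.8]
finger_force: 0.0
8.92 pos [0.5657 0.0039 0.1467] yaw 90.46 lin [ 0.4659 -0.2887 -0.0098] twist 0.0051 open 0.0382 F [-4.2  7.2 -0.7] ff 0.0 q7 -0.23
```

```bash

python3 -m jog '[{"linear":[0.464,-0.29,0],"twist":0},{"linear":[0.464,-0.29,0],"twist":0},{"linear":[0.464,-0.29,0],"twist":0},{"linear":[0.464,-0.29,0],"twist":0},{"linear":[0.464,-0.29,0],"twist":0}]' 0.5 >/dev/null
python3 -m jog '[{"linear":[0,0,0],"twist":0},{"linear":[0,0,0],"twist":0},{"linear":[0,0,0],"twist":0},{"linear":[0,0,0],"twist":0},{"linear":[0,0,0],"twist":0}]'>/dev/null
python3 go.py .478 .143 .026 90; python3 chk.py
```

```text
9.75 pos [0.4853 0.1331 0.1451] yaw 89.89 lin [ 0.0327 -0.0241  0.397 ] twist -0.0012 open 0.0425 F [-0.1 -0.8 -0. ] ff 0.0 q7 -0.47
hole 0 top z 0.0702 off [-0.0037 -0.0003] r 0.0062
```

```bash
python3 - <<'E'
from h import *
from scipy.optimize import minimize
H=np.array([[.6454,-.0932],[.6479,-.0493],[.6505,-.0054],[.6531,.0385],[.6557,.0825]])
for f in('top0.npz','side0.npz'):
  c=np.load(f);W=cloud(c)
  for i,h in enumerate(H):
    P=sel(W,h,.034,.0295,.036)[:,:2]
    g=lambda a:-np.sort(np.hypot(*(P-a).T))[:6].mean()
    b=min((minimize(g,h+np.array(d)*.001,method='Nelder-Mead') for d in[(0,0),(2,0),(-2,0),(0,2),(0,-2)]),key=lambda o:o.fun)
    print(f,i,(b.x-h).round(4),round(-b.fun,4))
E
```

```text
top0.npz 0 [-0.0003 -0.0002] 0.009
top0.npz 1 [-0.0002  0.0002] 0.0114
top0.npz 2 [-0.0002 -0.0001] 0.014
top0.npz 3 [-0.0004 -0.0001] 0.0165
top0.npz 4 [-0.0005 -0.0002] 0.0191
side0.npz 0 [-0.0015 -0.0002] 0.0085
side0.npz 1 [-0.0003 -0.0019] 0.0112
side0.npz 2 [-0.0011 -0.0013] 0.0129
side0.npz 3 [-0.0006 -0.0024] 0.0157
side0.npz 4 [-0.0014 -0.0005] 0.0187
```

```bash

python3 -m jog '[{"linear":[0.033,-0.025,0.1],"twist":0},{"linear":[0.033,-0.025,0.2],"twist":0},{"linear":[0.033,-0.025,0.3],"twist":0},{"linear":[0.033,-0.025,0.37],"twist":0},{"linear":[0.033,-0.025,0.397],"twist":0}]' |grep -E "force|pos"
python3 -m jog '[{"linear":[0,0,0],"twist":0},{"linear":[0,0,0],"twist":0},{"linear":[0,0,0],"twist":0},{"linear":[0,0,0],"twist":0},{"linear":[0,0,0],"twist":0}]' |grep -E "force|pos"
python3 -m jog '[{"linear":[0,0,0],"twist":0},{"linear":[0,0,0],"twist":0},{"linear":[0,0,0],"twist":0},{"linear":[0,0,0],"twist":0},{"linear":[0,0,0],"twist":0}]' 0 40 |grep -E "force|pos|open"
python3 -m jog '[{"linear":[0,0,-0.1],"twist":0},{"linear":[0,0,-0.2],"twist":0},{"linear":[0,0,-0.3],"twist":0},{"linear":[0,0,-0.4],"twist":0},{"linear":[0,0,-0.4],"twist":0}]'>/dev/null
python3 go.py .6471 -.0493 .15 90
```

```text
position: [0.4755, 0.1431, 0.0232]
force: [-0.9, -0.8, 0.2]
finger_force: 0.0
position: [0.4782, 0.1442, 0.0274]
force: [1.2, -0.2, -0.5]
finger_force: 0.0
position: [0.4777, 0.1441, 0.0267]
force: [-0.5, -0.2, 6.2]
opening: 0.0189
finger_force: 39.1
11.47 pos [0.4799 0.1453 0.1515] yaw 90.02 lin [-0.649   0.557   0.0085] twist 0.0002 open 0.0189 F [ 0.8 -0.4 -0.8] ff 39.2 q7 -0.48
```

```bash

python3 -m jog '[{"linear":[-0.641,0.564,0],"twist":0},{"linear":[-0.641,0.564,0],"twist":0},{"linear":[-0.641,0.564,0],"twist":0},{"linear":[-0.641,0.564,0],"twist":0},{"linear":[-0.641,0.564,0],"twist":0}]' >/dev/null
python3 -m jog '[{"linear":[-0.15,0.13,0],"twist":0},{"linear":[-0.15,0.13,0],"twist":0},{"linear":[-0.15,0.13,0],"twist":0},{"linear":[-0.15,0.13,0],"twist":0},{"linear":[-0.15,0.13,0],"twist":0}]' >/dev/null
python3 -m jog '[{"linear":[0,0,0],"twist":0},{"linear":[0,0,0],"twist":0},{"linear":[0,0,0],"twist":0},{"linear":[0,0,0],"twist":0},{"linear":[0,0,0],"twist":0}]' |grep -E "force|pos"
python3 go.py .6471 -.0482 .075 90; python3 see.py .01 1
```

```text
position: [0.6538, -0.0571, 0.1464]
force: [-0.2, -0.0, -0.1]
finger_force: 39.3
12.72 pos [ 0.6538 -0.0571  0.1464] yaw 90.02 lin [ 0.0298 -0.0225  0.238 ] twist 0.0003 open 0.019 F [-0.2 -0.  -0.1] ff 39.3 q7 -0.18
n 77 zmin 0.11952878782472287 axis [ 0.6526 -0.0605] tcp [ 0.6538 -0.0571  0.1464] rms 0.0016 hole-axis [-0.0047  0.0112] -> lin [ 0.0373 -0.0158]
```

```bash

python3 -m jog '[{"linear":[0.03,-0.0225,0.1],"twist":0},{"linear":[0.03,-0.0225,0.2],"twist":0},{"linear":[0.03,-0.0225,0.24],"twist":0},{"linear":[0.03,-0.0225,0.24],"twist":0},{"linear":[0.03,-0.0225,0.24],"twist":0}]' >/dev/null
python3 -m jog '[{"linear":[0,0,0],"twist":0},{"linear":[0,0,0],"twist":0},{"linear":[0,0,0],"twist":0},{"linear":[0,0,0],"twist":0},{"linear":[0,0,0],"twist":0}]'|grep -E "pos"
python3 -m jog '[{"linear":[0,0,0.03],"twist":0},{"linear":[0,0,0.055],"twist":0},{"linear":[0,0,0.08],"twist":0},{"linear":[0,0,0.105],"twist":0},{"linear":[0,0,0.125],"twist":0}]' |grep -E "force|pos"
python3 -m jog '[{"linear":[0,0,0],"twist":0},{"linear":[0,0,0],"twist":0},{"linear":[0,0,0],"twist":0},{"linear":[0,0,0],"twist":0}]'|grep -E "force|pos"
```

```text
position: [0.6475, -0.0485, 0.0749]
position: [0.648, -0.0485, 0.0361]
force: [-0.2, 1.0, 34.8]
finger_force: 44.3
position: [0.6479, -0.0483, 0.0362]
force: [5.5, 0.5, -1.5]
finger_force: 40.2
```

```bash

python3 -m jog '[{"linear":[0,0,0],"twist":0},{"linear":[0,0,0],"twist":0},{"linear":[0,0,0],"twist":0},{"linear":[0,0,0],"twist":0}]' 0.5|grep -E "force|pos|open"
python3 -m jog '[{"linear":[0,0,-0.1],"twist":0},{"linear":[0,0,-0.25],"twist":0},{"linear":[0,0,-0.38],"twist":0},{"linear":[0.1,-0.1,-0.38],"twist":0},{"linear":[0.18,-0.2,-0.38],"twist":0}]'>/dev/null
python3 -m jog '[{"linear":[0.235,-0.41,0],"twist":0},{"linear":[0.235,-0.41,0],"twist":0},{"linear":[0.235,-0.41,0],"twist":0},{"linear":[0.235,-0.41,0],"twist":0},{"linear":[0.235,-0.41,0],"twist":0}]' 0.6 >/dev/null
python3 -m jog '[{"linear":[0,0,0],"twist":0},{"linear":[0,0,0],"twist":0},{"linear":[0,0,0],"twist":0},{"linear":[0,0,0],"twist":0},{"linear":[0,0,0],"twist":0}]'>/dev/null
python3 go.py .464 .0761 .026 90; python3 chk.py
```

```text
position: [0.6465, -0.0483, 0.0362]
force: [-0.6, -0.7, -0.2]
opening: 0.0427
finger_force: 0.0
15.93 pos [0.4646 0.0758 0.1505] yaw 89.95 lin [ 0.0006 -0.0017  0.415 ] twist -0.0005 open 0.0513 F [ 1.  -0.2  0.1] ff 0.0 q7 -0.3
hole 0 top z 0.0706 off [-0.0008  0.0008] r 0.0076
hole 1 top z 0.0702 off [-0.0015  0.0002] r 0.01
```

Both cans are seated, with tops at 0.070. Next is the green can, in one chained run.

```bash

python3 -m jog '[{"linear":[0,-0.001,0.1],"twist":0},{"linear":[0,-0.001,0.2],"twist":0},{"linear":[0,-0.001,0.3],"twist":0},{"linear":[0,-0.001,0.38],"twist":0},{"linear":[0,-0.001,0.415],"twist":0}]' >/dev/null
python3 -m jog '[{"linear":[0,0,0],"twist":0},{"linear":[0,0,0],"twist":0},{"linear":[0,0,0],"twist":0},{"linear":[0,0,0],"twist":0},{"linear":[0,0,0],"twist":0}]' |grep -E "force|pos"
python3 -m jog '[{"linear":[0,0,0],"twist":0},{"linear":[0,0,0],"twist":0},{"linear":[0,0,0],"twist":0},{"linear":[0,0,0],"twist":0},{"linear":[0,0,0],"twist":0}]' 0 40 |grep -E "force|pos|open"
python3 -m jog '[{"linear":[0,0,-0.1],"twist":0},{"linear":[0,0,-0.2],"twist":0},{"linear":[0,0,-0.3],"twist":0},{"linear":[0,0,-0.4],"twist":0},{"linear":[0,0,-0.4],"twist":0}]'>/dev/null
python3 -m jog '[{"linear":[-0.27,0.615,0],"twist":0},{"linear":[-0.27,0.615,0],"twist":0},{"linear":[-0.27,0.615,0],"twist":0},{"linear":[-0.27,0.615,0],"twist":0},{"linear":[-0.27,0.615,0],"twist":0}]' >/dev/null
python3 -m jog '[{"linear":[0,0,0],"twist":0},{"linear":[0,0,0],"twist":0},{"linear":[0,0,0],"twist":0},{"linear":[0,0,0],"twist":0},{"linear":[0,0,0],"twist":0}]' |grep -E "force|pos"
python3 go.py .6499 -.0054 .075 90; python3 see.py .0125 2
```

```text
position: [0.4649, 0.0762, 0.0274]
force: [0.4, -0.4, 0.8]
finger_force: 0.0
position: [0.4642, 0.0761, 0.0266]
force: [-0.1, -0.3, 7.1]
opening: 0.0239
finger_force: 39.8
position: [0.6476, -0.004, 0.1465]
force: [-0.8, 0.3, -1.4]
finger_force: 39.7
18.48 pos [ 0.6476 -0.004   0.1465] yaw 90.08 lin [-0.0045  0.0076  0.2384] twist 0.0009 open 0.0241 F [-0.8  0.3 -1.4] ff 39.7 q7 -0.28
n 109 zmin 0.12008983039233001 axis [ 0.6468 -0.0065] tcp [ 0.6476 -0.004   0.1465] rms 0.0016 hole-axis [0.0037 0.0011] -> lin [0.0038 0.0124]
```

```bash

python3 -m jog '[{"linear":[-0.004,0.008,0.1],"twist":0},{"linear":[-0.004,0.008,0.2],"twist":0},{"linear":[-0.004,0.008,0.24],"twist":0},{"linear":[-0.004,0.008,0.24],"twist":0},{"linear":[-0.004,0.008,0.24],"twist":0}]' >/dev/null
python3 -m jog '[{"linear":[0,0,0],"twist":0},{"linear":[0,0,0],"twist":0},{"linear":[0,0,0],"twist":0},{"linear":[0,0,0],"twist":0},{"linear":[0,0,0],"twist":0}]'|grep -E "pos"
python3 -m jog '[{"linear":[0,0,0.03],"twist":0},{"linear":[0,0,0.055],"twist":0},{"linear":[0,0,0.08],"twist":0},{"linear":[0,0,0.1],"twist":0},{"linear":[0,0,0.12],"twist":0}]' |grep -E "force|pos"
python3 -m jog '[{"linear":[0,0,0],"twist":0},{"linear":[0,0,0],"twist":0},{"linear":[0,0,0],"twist":0},{"linear":[0,0,0],"twist":0}]'|grep -E "force|pos"
python3 -m jog '[{"linear":[0,0,0],"twist":0},{"linear":[0,0,0],"twist":0},{"linear":[0,0,0],"twist":0},{"linear":[0,0,0],"twist":0}]' 0.5|grep -E "force|pos|open"
python3 -m jog '[{"linear":[0,0,-0.1],"twist":0},{"linear":[0,0,-0.25],"twist":0},{"linear":[0,0,-0.38],"twist":0},{"linear":[0,-0.1,-0.38],"twist":0},{"linear":[-0.1,-0.2,-0.38],"twist":0}]'>/dev/null
python3 go.py .468 -.07 .15 90
```

```text
position: [0.6511, -0.006, 0.0749]
position: [0.6505, -0.006, 0.0371]
force: [0.5, 0.4, -1.0]
finger_force: 39.6
position: [0.6507, -0.0061, 0.0383]
force: [-0.6, 0.0, -0.7]
finger_force: 40.1
position: [0.6508, -0.0061, 0.0383]
force: [-0.2, 0.2, 0.2]
opening: 0.0426
finger_force: 0.0
20.87 pos [ 0.5932 -0.0283  0.1558] yaw 90.47 lin [-0.1356 -0.4186  0.0159] twist 0.0052 open 0.0428 F [-0.7  0.7 -0.5] ff 0.0 q7 -0.2
```

```bash

python3 -m jog '[{"linear":[-0.136,-0.42,0.016],"twist":0},{"linear":[-0.136,-0.42,0.016],"twist":0},{"linear":[-0.136,-0.42,0.016],"twist":0},{"linear":[-0.136,-0.42,0.016],"twist":0},{"linear":[-0.136,-0.42,0.016],"twist":0}]' 0.7 >/dev/null
python3 -m jog '[{"linear":[0,0,0],"twist":0},{"linear":[0,0,0],"twist":0},{"linear":[0,0,0],"twist":0},{"linear":[0,0,0],"twist":0},{"linear":[0,0,0],"twist":0}]'>/dev/null
python3 go.py .468 -.0701 .026 90; python3 chk.py
```

```text
21.7 pos [ 0.4659 -0.0757  0.1472] yaw 90.07 lin [0.0181 0.007  0.4041] twist 0.0007 open 0.0597 F [-0.6  0.2 -0. ] ff 0.0 q7 0.02
hole 0 top z 0.0703 off [-0.0032  0.0003] r 0.007
hole 1 top z 0.0705 off [-0.0011  0.0001] r 0.0101
hole 2 top z 0.0704 off [-0.0013 -0.0008] r 0.0126
```

```bash

python3 -m jog '[{"linear":[0.018,0.007,0.1],"twist":0},{"linear":[0.018,0.007,0.2],"twist":0},{"linear":[0.018,0.007,0.3],"twist":0},{"linear":[0.018,0.007,0.38],"twist":0},{"linear":[0.018,0.007,0.404],"twist":0}]' >/dev/null
python3 -m jog '[{"linear":[0,0,0],"twist":0},{"linear":[0,0,0],"twist":0},{"linear":[0,0,0],"twist":0},{"linear":[0,0,0],"twist":0},{"linear":[0,0,0],"twist":0}]' |grep -E "force|pos"
python3 -m jog '[{"linear":[0,0,0],"twist":0},{"linear":[0,0,0],"twist":0},{"linear":[0,0,0],"twist":0},{"linear":[0,0,0],"twist":0},{"linear":[0,0,0],"twist":0}]' 0 50 |grep -E "force|pos|open"
python3 -m jog '[{"linear":[0,0,-0.1],"twist":0},{"linear":[0,0,-0.2],"twist":0},{"linear":[0,0,-0.3],"twist":0},{"linear":[0,0,-0.4],"twist":0},{"linear":[0,0,-0.4],"twist":0}]'>/dev/null
python3 -m jog '[{"linear":[0.3,0.37,0],"twist":0},{"linear":[0.3,0.37,0],"twist":0},{"linear":[0.3,0.37,0],"twist":0},{"linear":[0.3,0.37,0],"twist":0},{"linear":[0.3,0.37,0],"twist":0}]' >/dev/null
python3 -m jog '[{"linear":[0.208,0.253,0],"twist":0},{"linear":[0.208,0.253,0],"twist":0},{"linear":[0.208,0.253,0],"twist":0},{"linear":[0.208,0.253,0],"twist":0},{"linear":[0.208,0.253,0],"twist":0}]' >/dev/null
python3 -m jog '[{"linear":[0,0,0],"twist":0},{"linear":[0,0,0],"twist":0},{"linear":[0,0,0],"twist":0},{"linear":[0,0,0],"twist":0},{"linear":[0,0,0],"twist":0}]' |grep -E "force|pos"
python3 go.py .6549 .0823 .075 90; python3 see.py .0175 4
```

```text
position: [0.4683, -0.0712, 0.0274]
force: [-0.1, -0.8, 0.5]
finger_force: 0.0
position: [0.4678, -0.0711, 0.0269]
force: [-1.7, 0.1, 7.1]
opening: 0.0336
finger_force: 49.2
position: [0.6542, 0.0807, 0.1465]
force: [0.9, -0.7, -0.8]
finger_force: 50.3
24.67 pos [0.6542 0.0807 0.1465] yaw 89.95 lin [0.0053 0.0024 0.2383] twist -0.0005 open 0.0343 F [ 0.9 -0.7 -0.8] ff 50.3 q7 -0.43
n 171 zmin 0.11957750380695387 axis [0.6534 0.0791] tcp [0.6542 0.0807 0.1465] rms 0.0016 hole-axis [0.0023 0.0034] -> lin [0.0114 0.0077]
```

```bash

python3 -m jog '[{"linear":[0.0035,0.003,0.1],"twist":0},{"linear":[0.0035,0.003,0.2],"twist":0},{"linear":[0.0035,0.003,0.24],"twist":0},{"linear":[0.0035,0.003,0.24],"twist":0},{"linear":[0.0035,0.003,0.24],"twist":0}]' >/dev/null
python3 -m jog '[{"linear":[0,0,0],"twist":0},{"linear":[0,0,0],"twist":0},{"linear":[0,0,0],"twist":0},{"linear":[0,0,0],"twist":0},{"linear":[0,0,0],"twist":0}]'|grep -E "pos"
python3 -m jog '[{"linear":[0,0,0.03],"twist":0},{"linear":[0,0,0.055],"twist":0},{"linear":[0,0,0.08],"twist":0},{"linear":[0,0,0.1],"twist":0},{"linear":[0,0,0.12],"twist":0}]' |grep -E "force|pos"
python3 -m jog '[{"linear":[0,0,0],"twist":0},{"linear":[0,0,0],"twist":0},{"linear":[0,0,0],"twist":0},{"linear":[0,0,0],"twist":0}]'|grep -E "force|pos"
python3 -m jog '[{"linear":[0,0,0],"twist":0},{"linear":[0,0,0],"twist":0},{"linear":[0,0,0],"twist":0},{"linear":[0,0,0],"twist":0}]' 0.6|grep -E "force|pos|open"
python3 -m jog '[{"linear":[0,0,-0.1],"twist":0},{"linear":[0,0,-0.25],"twist":0},{"linear":[0,0,-0.38],"twist":0},{"linear":[0,-0.1,-0.38],"twist":0},{"linear":[-0.1,-0.2,-0.38],"twist":0}]'>/dev/null
python3 -m jog '[{"linear":[-0.45,-0.4,0],"twist":0},{"linear":[-0.45,-0.4,0],"twist":0},{"linear":[-0.45,-0.4,0],"twist":0},{"linear":[-0.45,-0.4,0],"twist":0},{"linear":[-0.45,-0.4,0],"twist":0}]'>/dev/null
python3 -m jog '[{"linear":[-0.15,-0.1,0],"twist":0},{"linear":[-0.15,-0.1,0],"twist":0},{"linear":[-0.15,-0.1,0],"twist":0},{"linear":[-0.15,-0.1,0],"twist":0},{"linear":[-0.15,-0.1,0],"twist":0}]'>/dev/null
python3 go.py .4372 -.1389 .15 90; python3 chk.py
```

```text
position: [0.6555, 0.0825, 0.0749]
position: [0.6556, 0.0822, 0.0374]
force: [2.9, -0.4, 0.2]
finger_force: 50.3
position: [0.6555, 0.0821, 0.0378]
force: [4.7, -1.6, -3.9]
finger_force: 50.0
position: [0.6548, 0.0828, 0.0381]
force: [-0.1, 0.4, -0.7]
opening: 0.0512
finger_force: 0.0
27.88 pos [ 0.4462 -0.1261  0.1524] yaw 90.05 lin [-0.0428 -0.0299  0.0079] twist 0.0006 open 0.0511 F [0.3 0.2 0.2] ff 0.0 q7 0.15
hole 0 top z 0.0704 off [-0.0011 -0.    ] r 0.0073
hole 1 top z 0.0704 off [-0.0019 -0.0001] r 0.0097
hole 2 top z 0.0704 off [-0.0014 -0.0005] r 0.0128
hole 4 top z 0.0705 off [-0.0018  0.0003] r 0.0178
```

```bash

python3 -m jog '[{"linear":[-0.043,-0.03,0],"twist":0},{"linear":[-0.043,-0.03,0],"twist":0},{"linear":[-0.043,-0.03,0],"twist":0},{"linear":[-0.043,-0.03,0],"twist":0},{"linear":[-0.043,-0.03,0],"twist":0}]' >/dev/null
python3 -m jog '[{"linear":[0,0,0],"twist":0},{"linear":[0,0,0],"twist":0},{"linear":[0,0,0],"twist":0},{"linear":[0,0,0],"twist":0}]' |grep -E "force|pos"
python3 -m jog '[{"linear":[0,0,0.1],"twist":0},{"linear":[0,0,0.2],"twist":0},{"linear":[0,0,0.3],"twist":0},{"linear":[0,0,0.38],"twist":0},{"linear":[0,0,0.408],"twist":0}]' >/dev/null
python3 -m jog '[{"linear":[0,0,0],"twist":0},{"linear":[0,0,0],"twist":0},{"linear":[0,0,0],"twist":0},{"linear":[0,0,0],"twist":0},{"linear":[0,0,0],"twist":0}]' |grep -E "force|pos"
python3 -m jog '[{"linear":[0,0,0],"twist":0},{"linear":[0,0,0],"twist":0},{"linear":[0,0,0],"twist":0},{"linear":[0,0,0],"twist":0},{"linear":[0,0,0],"twist":0}]' 0 50 |grep -E "force|pos|open"
python3 -m jog '[{"linear":[0,0,-0.1],"twist":0},{"linear":[0,0,-0.2],"twist":0},{"linear":[0,0,-0.3],"twist":0},{"linear":[0,0,-0.4],"twist":0},{"linear":[0,0,-0.4],"twist":0}]'>/dev/null
python3 -m jog '[{"linear":[0.4,0.42,0],"twist":0},{"linear":[0.4,0.42,0],"twist":0},{"linear":[0.4,0.42,0],"twist":0},{"linear":[0.4,0.42,0],"twist":0},{"linear":[0.4,0.42,0],"twist":0}]' >/dev/null
python3 -m jog '[{"linear":[0.191,0.297,0],"twist":0},{"linear":[0.191,0.297,0],"twist":0},{"linear":[0.191,0.297,0],"twist":0},{"linear":[0.191,0.297,0],"twist":0},{"linear":[0.191,0.297,0],"twist":0}]' >/dev/null
python3 -m jog '[{"linear":[0,0,0],"twist":0},{"linear":[0,0,0],"twist":0},{"linear":[0,0,0],"twist":0},{"linear":[0,0,0],"twist":0},{"linear":[0,0,0],"twist":0}]' |grep -E "force|pos"
python3 go.py .6526 .0385 .075 90; python3 see.py .015 3
```

```text
position: [0.4368, -0.1397, 0.1522]
force: [0.5, 0.5, -0.1]
finger_force: 0.0
position: [0.4376, -0.1403, 0.031]
force: [0.2, 0.5, 0.1]
finger_force: 0.0
position: [0.4372, -0.1401, 0.0305]
force: [-1.7, 0.3, 6.8]
opening: 0.0287
finger_force: 48.7
position: [0.6517, 0.0368, 0.1501]
force: [0.3, -0.0, -1.1]
finger_force: 49.9
31.6 pos [0.6517 0.0368 0.1501] yaw 89.95 lin [0.0059 0.003  0.2504] twist -0.0005 open 0.0287 F [ 0.3 -0.  -1.1] ff 49.9 q7 -0.37
n 140 zmin 0.12340570264978834 axis [0.6512 0.0348] tcp [0.6517 0.0368 0.1501] rms 0.0014 hole-axis [0.0019 0.0037] -> lin [0.0122 0.0063]
```

```bash

python3 -m jog '[{"linear":[0.0035,0.003,0.1],"twist":0},{"linear":[0.0035,0.003,0.2],"twist":0},{"linear":[0.0035,0.003,0.24],"twist":0},{"linear":[0.0035,0.003,0.24],"twist":0},{"linear":[0.0035,0.003,0.24],"twist":0}]' >/dev/null
python3 -m jog '[{"linear":[0,0,0],"twist":0},{"linear":[0,0,0],"twist":0},{"linear":[0,0,0],"twist":0},{"linear":[0,0,0],"twist":0},{"linear":[0,0,0],"twist":0}]'|grep -E "pos"
python3 -m jog '[{"linear":[0,0,0.03],"twist":0},{"linear":[0,0,0.055],"twist":0},{"linear":[0,0,0.08],"twist":0},{"linear":[0,0,0.1],"twist":0},{"linear":[0,0,0.12],"twist":0}]' |grep -E "force|pos"
python3 -m jog '[{"linear":[0,0,0],"twist":0},{"linear":[0,0,0],"twist":0},{"linear":[0,0,0],"twist":0},{"linear":[0,0,0],"twist":0}]'|grep -E "force|pos"
python3 -m jog '[{"linear":[0,0,0],"twist":0},{"linear":[0,0,0],"twist":0},{"linear":[0,0,0],"twist":0},{"linear":[0,0,0],"twist":0}]' 0.55|grep -E "force|pos|open"
python3 -m jog '[{"linear":[0,0,-0.1],"twist":0},{"linear":[0,0,-0.25],"twist":0},{"linear":[0,0,-0.38],"twist":0},{"linear":[0,-0.1,-0.38],"twist":0},{"linear":[0,-0.2,-0.38],"twist":0}]'>/dev/null
python3 -m jog '[{"linear":[0,-0.45,0],"twist":0},{"linear":[0,-0.45,0],"twist":0},{"linear":[0,-0.45,0],"twist":0},{"linear":[0,-0.45,0],"twist":0},{"linear":[0,-0.45,0],"twist":0}]'>/dev/null
python3 go.py .44 0 .15 90; python3 chk.py
python3 -c "
import cv2,numpy as np
c=np.load('top_last.npz');i=c['pixels'][:,:,::-1]
cv2.imwrite('pics/t5.png',i);a=cv2.resize(i[180:400,100:220],(436,800)[0:1]*1+(600,)[:0] or (327,600));b=cv2.resize(i[230:400,420:520],(353,600));cv2.imwrite('pics/plates.png',np.hstack([a,b]))"
```

```text
position: [0.6531, 0.0385, 0.0784]
position: [0.6527, 0.0383, 0.0408]
force: [0.7, -1.0, -0.3]
finger_force: 50.0
position: [0.6531, 0.0383, 0.0419]
force: [4.8, -2.2, -2.3]
finger_force: 50.1
position: [0.6524, 0.0388, 0.0419]
force: [-0.8, -0.6, 0.2]
opening: 0.0474
finger_force: 0.0
34.4 pos [0.4548 0.0381 0.1558] yaw 90.01 lin [-0.1268 -0.0493  0.0198] twist 0.0001 open 0.0474 F [0.7 0.1 0.6] ff 0.0 q7 -0.21
hole 0 top z 0.0704 off [-0.0016 -0.0002] r 0.0069
hole 1 top z 0.0707 off [-0.0015  0.0002] r 0.01
hole 2 top z 0.0705 off [-0.0013 -0.0005] r 0.0127
hole 3 top z 0.0706 off [-0.0014  0.0003] r 0.015
hole 4 top z 0.0706 off [-0.0015  0.0001] r 0.0176Traceback (most recent call last):
  File "<string>", line 4, in <module>
    cv2.imwrite('pics/t5.png',i);a=cv2.resize(i[180:400,100:220],(436,800)[0:1]*1+(600,)[:0] or (327,600));b=cv2.resize(i[230:400,420:520],(353,600));cv2.imwrite('pics/plates.png',np.hstack([a,b]))
                                   ~~~~~~~~~~^^^^^^^^^^^^^^^^^^^^^^^^^^^^^^^^^^^^^^^^^^^^^^^^^^^^^^^^^^^^^
cv2.error: OpenCV(4.12.0) :-1: error: (-5:Bad argument) in function 'resize'
> Overload resolution failed:
>  - Can't parse 'dsize'. Expected sequence length 2, got 1
>  - Can't parse 'dsize'. Expected sequence length 2, got 1
```

View pics/t5.png

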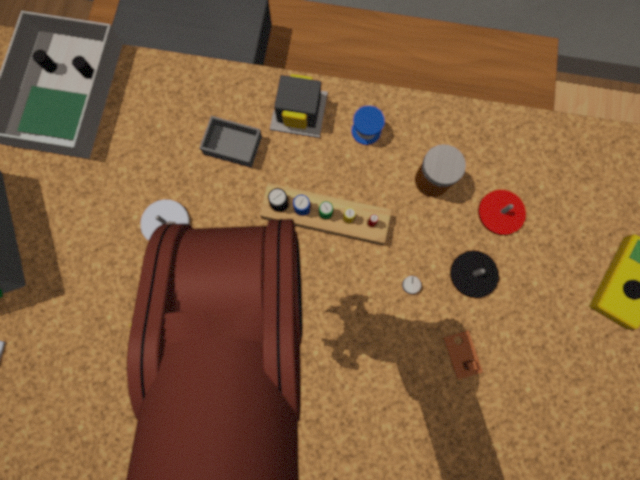

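All five cans are seated, with tops at 0.0705 and offsets under 2 mm. The spreader is still at (462,355), and the arm hides the jack. Next I'll measure the spreader.

```bash
cat > pl.py <<'E'
# usage: pl.py file|live kind(jack/spr) cx cy  -> column top, plate pose
import sys
from h import *
f,k,x,y=sys.argv[1],sys.argv[2],float(sys.argv[3]),float(sys.argv[4])
c=np.load(f) if f!='live' else capture('top')
W=cloud(c);z=cv2.medianBlur(W[...,2].astype(np.float32),5)
with np.errstate(invalid='ignore'): m=((z>.003)&(z<.045)&(np.hypot(W[...,0]-x,W[...,1]-y)<.075)).astype(np.uint8)
m=cv2.morphologyEx(m,cv2.MORPH_OPEN,np.ones((3,3),np.uint8))
n,l,st,ce=cv2.connectedComponentsWithStats(m);i=1+np.argmax(st[1:,4]);M=l==i
Q=W[M];Q=Q[(Q[:,2]<.009)]
rc=cv2.minAreaRect((Q[:,:2]*1000).astype(np.float32));b=cv2.boxPoints(rc)/1000
T=sel(W,(x,y),.06,.031,.045);col=T[:,:2].mean(0)
e=max([b[1]-b[0],b[2]-b[1]],key=np.linalg.norm);e=e/np.linalg.norm(e);ctr=np.array(rc[0])/1000
if e@(ctr-col)<0:e=-e
print(k,'rect',ctr.round(4),np.round(rc[1],1),'col',col.round(4),len(T),'colz',T[:,2].mean().round(4),'yaw',np.degrees(np.arctan2(e[1],e[0])).round(1),'hole',(ctr+.022*e).round(4),'col from rect',(ctr-.022*e).round(4))
E
python3 pl.py top0.npz spr .436 -.291; python3 pl.py top_last.npz spr .436 -.291;python3 pl.py top0.npz jack .414 .274; python3 - <<'E'
from h import *
c=np.load('top0.npz')
print('spr hole px',ray(c,458.5,340.5,.005),'jack hole px',ray(c,160,303,.005))
E
```

```text
spr rect [ 0.437 -0.292] [77.8 50.2] col [ 0.4214 -0.2984] 77 colz 0.0363 yaw 27.1 hole [ 0.4566 -0.282 ] col from rect [ 0.4174 -0.302 ]
spr rect [ 0.438  -0.2924] [76.3 51.5] col [ 0.4212 -0.2984] 78 colz 0.0359 yaw 24.7 hole [ 0.458  -0.2832] col from rect [ 0.418  -0.3016]
jack rect [0.4139 0.2791] [45.2 78.2] col [0.3982 0.2851] 46 colz 0.0366 yaw -25.9 hole [0.4337 0.2695] col from rect [0.3942 0.2887]
spr hole px [ 0.46018988 -0.28255414  0.005     ] jack hole px [0.43713672 0.26535335 0.005     ]
```

```bash
python3 - <<'E'
from h import *
c=np.load('top0.npz');i=c['pixels'][:,:,::-1]
a=cv2.resize(i[285:345,120:190],(400,343),interpolation=cv2.INTER_CUBIC);b=cv2.resize(i[325:385,430:500],(400,343),interpolation=cv2.INTER_CUBIC)
cv2.imwrite('pics/pl.png',np.hstack([a,b]))
E
```

```text
(no output)
```

View pics/pl.png

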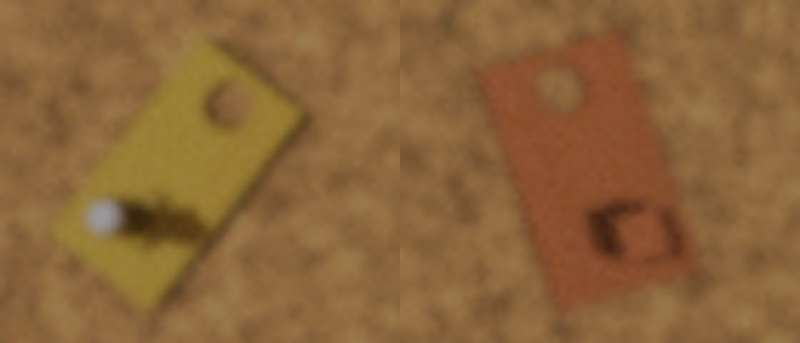

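The left crop shows the jack plate: hole at (230,103), barrel top at (104,216). The right crop shows the spreader: hole at (560,88), column top at (648,237). I'll turn the corners, holes and tops into positions.

```bash
python3 - <<'E'
from h import *
c=np.load('top0.npz')
def g(u0,v0,pts,hole,col):
    r=lambda p,h:ray(c,u0+(p[0]+.5)/5.714-.5,v0+(p[1]+.5)/5.714-.5,h)[:2]
    q=np.array([r(p,.005) for p in pts]);h=r(hole,.005);k=r(col,.036)
    rc=cv2.minAreaRect((q*1000).astype(np.float32))
    a=lambda d:np.degrees(np.arctan2(d[1],d[0])).round(1)
    print('ctr',q.mean(0).round(4),'hole',h.round(4),'col',k.round(4),'d',np.linalg.norm(h-k).round(4),'yaw col-hole',a(h-k),'edges',a(q[0]-q[3]),a(q[1]-q[2]),'ends',a(q[1]-q[0]),a(q[2]-q[3]),[np.linalg.norm(q[i]-q[i-1]).round(4) for i in range(4)])
g(120,285,[(200,40),(303,115),(150,308),(52,230)],(230,103),(104,216))
g(430,325,[(80,70),(222,32),(295,265),(165,308)],(160,88),(248,237))
E
```

```text
ctr [0.4136 0.2774] hole [0.4378 0.2658] col [0.3979 0.2852] d 0.0443 yaw col-hole -25.9 edges -25.8 -26.9 ends -115.1 -116.8 [np.float64(0.0737), np.float64(0.0422), np.float64(0.0749), np.float64(0.0409)]
ctr [ 0.438  -0.2927] hole [ 0.4608 -0.2808] col [ 0.4206 -0.302 ] d 0.0454 yaw col-hole 27.8 edges 26.6 23.6 ends -66.2 -63.4 [np.float64(0.0757), np.float64(0.0474), np.float64(0.0735), np.float64(0.0435)]
```

Both plates give consistent poses:
- **Jack:** yaw -26°, column (0.398, 0.285), hole (0.4378, 0.2658).
- **Spreader:** yaw about 26°, column (0.4215, -0.300), hole (0.461, -0.281).

Each can go onto its post by pure translation. I'll take the spreader first.

```bash

python3 -m jog '[{"linear":[-0.6,0,0],"twist":0.38},{"linear":[-0.6,0,0],"twist":0.38},{"linear":[-0.6,0,0],"twist":0.38},{"linear":[-0.6,0,0],"twist":0.38},{"linear":[-0.6,0,0],"twist":0.38}]' 0.6 >/dev/null
python3 -m jog '[{"linear":[0,0,0],"twist":0},{"linear":[0,0,0],"twist":0},{"linear":[0,0,0],"twist":0}]'>/dev/null
python3 go.py .4215 -.2998 .15 26; python3 pl.py live spr .436 -.291
```

```text
35.12 pos [ 0.4586 -0.1402  0.1557] yaw 56.01 lin [-0.5102  0.1949  0.0183] twist 0.3335 open 0.051 F [0.3 0.5 0.7] ff 0.0 q7 -0.44Traceback (most recent call last):
  File "pl.py", line 9, in <module>
    n,l,st,ce=cv2.connectedComponentsWithStats(m);i=1+np.argmax(st[1:,4]);M=l==i
                                                      ~~~~~~~~~^^^^^^^^^^
    return _wrapfunc(a, 'argmax', axis=axis, out=out, **kwds)
    return bound(*args, **kwds)
ValueError: attempt to get argmax of an empty sequence
```

```bash
python3 -c "
from h import *
import numpy as np
a=capture('top');b=capture('side');i=np.hstack([a['pixels'][200:420,380:600],b['pixels'][130:350,330:550]])[:,:,::-1]
cv2.imwrite('pics/l1.png',cv2.resize(i,(800,400)))"
```

```text
(no output)
```

View pics/l1.png

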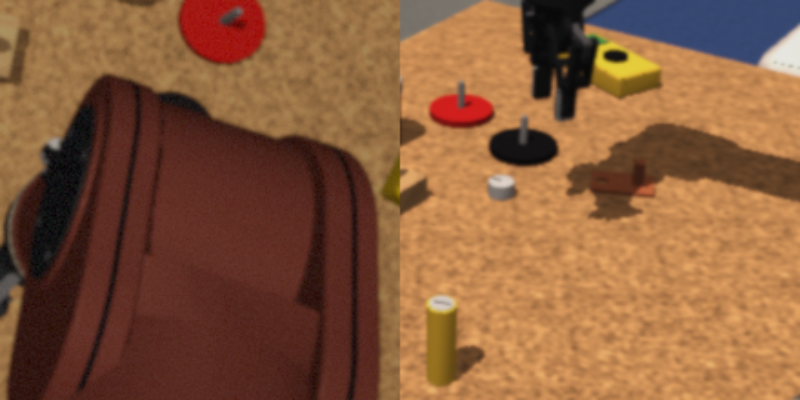

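The arm blocks the top view. In the side view the spreader's column is still at about (461,222), so it hasn't moved, and I'll continue.

```bash

python3 -m jog '[{"linear":[-0.51,0.195,0.018],"twist":0.333},{"linear":[-0.51,0.195,0.018],"twist":0.333},{"linear":[-0.51,0.195,0.018],"twist":0.333},{"linear":[-0.51,0.195,0.018],"twist":0.333},{"linear":[-0.51,0.195,0.018],"twist":0.333}]' 0.5 >/dev/null
python3 -m jog '[{"linear":[0,0,0],"twist":0},{"linear":[0,0,0],"twist":0},{"linear":[0,0,0],"twist":0},{"linear":[0,0,0],"twist":0},{"linear":[0,0,0],"twist":0}]'>/dev/null
python3 go.py .4215 -.2998 .012 26
python3 - <<'E'
from h import *
a=np.load('side0.npz');b=capture('side')
for c in(a,b):
    W=cloud(c);T=sel(W,(.4215,-.2998),.04,.02,.042);print(T.mean(0),len(T))
E
```

```text
36.1 pos [ 0.4207 -0.2998  0.1506] yaw 26.0 lin [0.0022 0.0011 0.462 ] twist -0.0 open 0.0426 F [0.7 0.9 1.3] ff 0.0 q7 -0.65
[ 0.41968947 -0.2976501   0.03055022] 56
[ 0.419824   -0.29725139  0.03114958] 55
```

```bash

python3 -m jog '[{"linear":[0.002,0.001,0.13],"twist":0},{"linear":[0.002,0.001,0.26],"twist":0},{"linear":[0.002,0.001,0.36],"twist":0},{"linear":[0.002,0.001,0.42],"twist":0},{"linear":[0.002,0.001,0.455],"twist":0}]' |grep -E "force|pos"
python3 -m jog '[{"linear":[0,0,0],"twist":0},{"linear":[0,0,0],"twist":0},{"linear":[0,0,0],"twist":0},{"linear":[0,0,0],"twist":0},{"linear":[0,0,0],"twist":0}]' |grep -E "force|pos"
python3 -m jog '[{"linear":[0,0,0],"twist":0},{"linear":[0,0,0],"twist":0},{"linear":[0,0,0],"twist":0},{"linear":[0,0,0],"twist":0},{"linear":[0,0,0],"twist":0}]' 0 80 |grep -E "force|pos|open"
python3 -m jog '[{"linear":[0,0,-0.05],"twist":0},{"linear":[0,0,-0.1],"twist":0},{"linear":[0,0,-0.15],"twist":0},{"linear":[0,0,-0.2],"twist":0},{"linear":[0,0,-0.25],"twist":0}]'>/dev/null
python3 -m jog '[{"linear":[0,0,0],"twist":0},{"linear":[0,0,0],"twist":0},{"linear":[0,0,0],"twist":0},{"linear":[0,0,0],"twist":0}]' |grep -E "force|pos|open"
python3 go.py .5463 -.3166 .09 26
```

```text
position: [0.4197, -0.2996, 0.0114]
force: [0.1, 0.1, -0.8]
finger_force: 0.0
position: [0.4216, -0.3015, 0.0152]
force: [0.1, 0.5, -0.3]
finger_force: 0.0
position: [0.4211, -0.3013, 0.0146]
force: [-0.8, 0.4, 7.0]
opening: 0.0124
finger_force: 78.5
position: [0.4201, -0.3005, 0.0878]
force: [0.1, 1.0, -0.8]
opening: 0.012
finger_force: 78.2
38.15 pos [ 0.4201 -0.3005  0.0878] yaw 25.83 lin [ 0.3552  0.2314 -0.0081] twist -0.0019 open 0.012 F [ 0.1  1.  -0.8] ff 78.2 q7 -0.69
```

```bash

python3 -m jog '[{"linear":[0.12,0.08,0],"twist":0},{"linear":[0.23,0.155,0],"twist":0},{"linear":[0.3,0.2,0],"twist":0},{"linear":[0.352,0.235,0],"twist":0},{"linear":[0.352,0.235,0],"twist":0}]' >/dev/null
python3 -m jog '[{"linear":[0,0,0],"twist":0},{"linear":[0,0,0],"twist":0},{"linear":[0,0,0],"twist":0},{"linear":[0,0,0],"twist":0},{"linear":[0,0,0],"twist":0}]'>/dev/null
python3 go.py .5459 -.3176 .05 26
python3 - <<'E'
from h import *
for n in('top','side'):
    c=capture(n);u,v=px(c,(.5858,-.2973,.075)).astype(int);print(n,u,v);k=c['pixels'][max(v-40,0):v+40,max(u-50,0):u+50,::-1]
    cv2.imwrite(f'pics/h_{n}.png',cv2.resize(k,(400,320),interpolation=cv2.INTER_CUBIC));np.savez(f'h_{n}.npz',**c)
cv2.imwrite('pics/h2.png',np.hstack([cv2.imread('pics/h_top.png'),cv2.imread('pics/h_side.png')]))
E
```

```text
38.98 pos [ 0.5459 -0.3187  0.0891] yaw 25.79 lin [ 0.0018 -0.0033  0.1302] twist -0.0024 open 0.012 F [ 0.   0.4 -1.4] ff 78.3 q7 -0.83
top 486 268
side 398 184
```

View pics/h2.png

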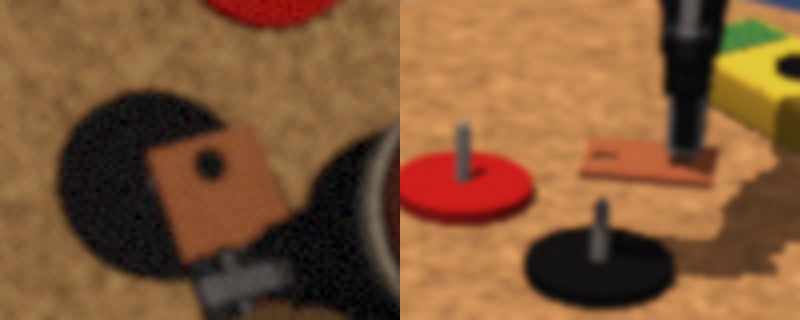

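The hole shows dark at crop (209,163) in the top view and at (605,154) in the side view. I'll turn it into an offset from the post.

```bash
python3 - <<'E'
from h import *
c=np.load('h_top.npz');W=cloud(c)
P=sel(W,(.57,-.305),.05,.065,.09);print('plate z',np.median(P[:,2]))
z=np.median(P[:,2])
u,v=486-50+209.5/4-.5,268-40+163.5/4-.5
print('hole',ray(c,u,v,z),'at z-.0025',ray(c,u,v,z-.0025))
m=(c['pixels'].astype(int).sum(2)<110);x=np.zeros_like(m);x[int(v)-7:int(v)+8,int(u)-7:int(u)+8]=1
n,l,s,ce=cv2.connectedComponentsWithStats((m&x).astype(np.uint8));print(s[:,4],ce,(u,v))
E
```

```text
plate z 0.07951907070592573
hole [ 0.58565278 -0.2971388   0.07951907] at z-.0025 [ 0.58613909 -0.29802838  0.07701907]
[307167      7     26] [[319.48204723 239.49703581]
 [481.57142857 261.28571429]
 [487.96153846 268.65384615]] (487.875, 268.375)
```

The hole sits at (0.5857,-0.2972) and the post at (0.5858,-0.2973), so I'll lower it.

```bash

python3 -m jog '[{"linear":[0,0,0.04],"twist":0},{"linear":[0,0,0.08],"twist":0},{"linear":[0,0,0.11],"twist":0},{"linear":[0,0,0.14],"twist":0},{"linear":[0,0,0.15],"twist":0}]' |grep -E "force|pos"
python3 -m jog '[{"linear":[0,0,0.02],"twist":0},{"linear":[0,0,0.04],"twist":0},{"linear":[0,0,0.05],"twist":0},{"linear":[0,0,0.05],"twist":0},{"linear":[0,0,0.05],"twist":0}]' |grep -E "force|pos"
python3 -m jog '[{"linear":[0,0,0],"twist":0},{"linear":[0,0,0],"twist":0},{"linear":[0,0,0],"twist":0}]' |grep -E "force|pos"
```

```text
position: [0.5454, -0.3177, 0.0413]
force: [-0.1, -0.2, -1.0]
finger_force: 78.4
position: [0.5466, -0.3184, 0.0289]
force: [0.3, 0.9, -1.6]
finger_force: 78.4
position: [0.5468, -0.3185, 0.0293]
force: [0.4, 0.5, -1.3]
finger_force: 78.4
```

Free on the post and about 3 mm above the base. I'll lower a little more, release, and move back.

```bash

python3 -m jog '[{"linear":[0,0,0.004],"twist":0},{"linear":[0,0,0.007],"twist":0},{"linear":[0,0,0.007],"twist":0}]' |grep -E "force|pos"
python3 -m jog '[{"linear":[0,0,0],"twist":0},{"linear":[0,0,0],"twist":0},{"linear":[0,0,0],"twist":0},{"linear":[0,0,0],"twist":0},{"linear":[0,0,0],"twist":0}]' 0.5 |grep -E "force|pos|open"
python3 -m jog '[{"linear":[0,0,-0.1],"twist":0},{"linear":[0,0,-0.22],"twist":0},{"linear":[0,0,-0.36],"twist":0},{"linear":[0,0,-0.42],"twist":0},{"linear":[-0.1,-0.1,-0.42],"twist":0}]' |grep -E "force|pos"
python3 -m jog '[{"linear":[-0.2,-0.5,0],"twist":-0.35},{"linear":[-0.2,-0.5,0],"twist":-0.35},{"linear":[-0.2,-0.5,0],"twist":-0.35},{"linear":[-0.2,-0.5,0],"twist":-0.35},{"linear":[-0.2,-0.5,0],"twist":-0.35}]' >/dev/null
python3 go.py .45 0 .15 90
python3 - <<'E'
from h import *
c=capture('side');W=cloud(c)
P=sel(W,(.566,-.307),.06,.013,.03);print(len(P),np.percentile(P[:,2],[5,50,95]))
b=(c['pixels'][150:300,350:550,::-1]);cv2.imwrite('pics/r1.png',cv2.resize(b,(600,450),interpolation=cv2.INTER_CUBIC))
E
```

```text
position: [0.5466, -0.3184, 0.0267]
force: [0.9, 0.1, -0.3]
finger_force: 78.6
position: [0.5467, -0.3184, 0.0269]
force: [-0.3, 0.6, -0.5]
opening: 0.0429
finger_force: 0.0
position: [0.5147, -0.3065, 0.1585]
force: [-1.1, 0.5, 1.5]
finger_force: 0.0
41.67 pos [ 0.3831 -0.1919  0.1522] yaw 57.87 lin [ 0.6604 -0.1514  0.0055] twist -0.357 open 0.043 F [ 1.8  0.1 -0. ] ff 0.0 q7 -0.17
390 [0.01333815 0.01681172 0.02479896]
```

View pics/r1.png

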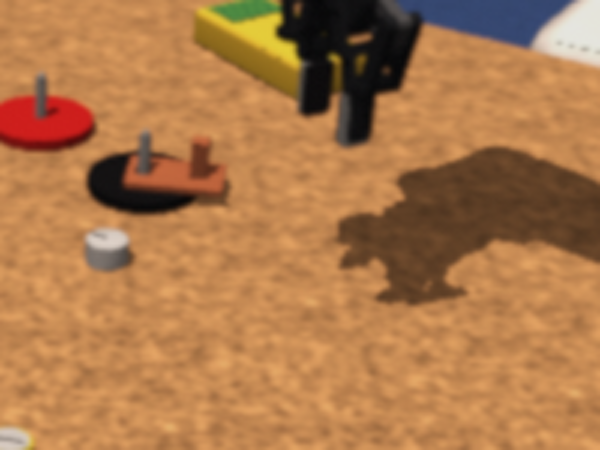

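The spreader lies flat on the black stand with the post through its hole, at crop (145,165); its top is at z≈0.017. Now the jack, travelling by way of (0.48, 0).

```bash

python3 -m jog '[{"linear":[0.7,-0.06,-0.05],"twist":-0.36},{"linear":[0.7,-0.06,-0.05],"twist":-0.36},{"linear":[0.7,-0.06,-0.05],"twist":-0.36},{"linear":[0.7,-0.06,-0.05],"twist":-0.36},{"linear":[0.7,-0.06,-0.05],"twist":-0.36}]' >/dev/null
python3 -m jog '[{"linear":[0,0,0],"twist":0},{"linear":[0,0,0],"twist":0},{"linear":[0,0,0],"twist":0},{"linear":[0,0,0],"twist":0}]'>/dev/null
python3 go.py .398 .2852 .15 154; python3 pl.py live jack .414 .277
```

```text
42.47 pos [ 0.4846 -0.0134  0.1673] yaw 89.54 lin [ 0.9929 -0.2965  0.0579] twist -0.7162 open 0.0423 F [-0.1 -0.6 -0.5] ff 0.0 q7 -0.14
jack rect [0.4138 0.2794] [45.6 78. ] col [0.3984 0.2853] 44 colz 0.0367 yaw -26.7 hole [0.4334 0.2695] col from rect [0.3941 0.2893]
```

```bash

python3 -m jog '[{"linear":[0.55,-0.1,0],"twist":-0.37},{"linear":[0.55,-0.1,0],"twist":-0.37},{"linear":[0.55,-0.1,0],"twist":-0.37},{"linear":[0.55,-0.1,0],"twist":-0.37},{"linear":[0.55,-0.1,0],"twist":-0.37}]' >/dev/null
python3 -m jog '[{"linear":[0,0,0],"twist":0},{"linear":[0,0,0],"twist":0},{"linear":[0,0,0],"twist":0},{"linear":[0,0,0],"twist":0}]'>/dev/null
python3 go.py .398 .2852 .15 154; python3 pl.py live jack .414 .277
```

```text
43.27 pos [0.4559 0.1514 0.1675] yaw 122.73 lin [0.4797 0.0788 0.058 ] twist -0.3475 open 0.0426 F [-1.  -0.  -0.8] ff 0.0 q7 0.07Traceback (most recent call last):
  File "pl.py", line 9, in <module>
    n,l,st,ce=cv2.connectedComponentsWithStats(m);i=1+np.argmax(st[1:,4]);M=l==i
                                                      ~~~~~~~~~^^^^^^^^^^
    return _wrapfunc(a, 'argmax', axis=axis, out=out, **kwds)
    return bound(*args, **kwds)
ValueError: attempt to get argmax of an empty sequence
```

```bash

python3 -m jog '[{"linear":[0.48,0.079,0.058],"twist":-0.3475},{"linear":[0.48,0.079,0.058],"twist":-0.3475},{"linear":[0.48,0.079,0.058],"twist":-0.3475},{"linear":[0.48,0.079,0.058],"twist":-0.3475},{"linear":[0.48,0.079,0.058],"twist":-0.3475}]' >/dev/null
python3 -m jog '[{"linear":[0,0,0],"twist":0},{"linear":[0,0,0],"twist":0},{"linear":[0,0,0],"twist":0},{"linear":[0,0,0],"twist":0},{"linear":[0,0,0],"twist":0}]'>/dev/null
python3 go.py .398 .2852 .013 154
python3 - <<'E'
from h import *
a=np.load('side0.npz');b=capture('side')
for c in(a,b):
    W=cloud(c);T=sel(W,(.398,.2852),.04,.02,.042);print(T.mean(0),len(T))
    P=sel(W,(.414,.2774),.05,.003,.008);print(P.mean(0),len(P))
E
```

```text
44.15 pos [0.3975 0.2859 0.1502] yaw 154.13 lin [-0.0025 -0.0014  0.4575] twist 0.0015 open 0.0426 F [ 0.5 -0.  -0.2] ff 0.0 q7 0.21
[0.39596783 0.28610832 0.03114011] 91
[0.41131957 0.27906711 0.0052213 ] 726
[0.39602821 0.28611467 0.0312884 ] 90
[0.41165398 0.27925769 0.00517261] 740
```

```bash

python3 -m jog '[{"linear":[-0.002,-0.001,0.13],"twist":0},{"linear":[-0.002,-0.001,0.26],"twist":0},{"linear":[-0.002,-0.001,0.36],"twist":0},{"linear":[-0.002,-0.001,0.42],"twist":0},{"linear":[-0.002,-0.001,0.452],"twist":0}]' |grep -E "force|pos"
python3 -m jog '[{"linear":[0,0,0],"twist":0},{"linear":[0,0,0],"twist":0},{"linear":[0,0,0],"twist":0},{"linear":[0,0,0],"twist":0},{"linear":[0,0,0],"twist":0}]' |grep -E "force|pos"
python3 -m jog '[{"linear":[0,0,0],"twist":0},{"linear":[0,0,0],"twist":0},{"linear":[0,0,0],"twist":0},{"linear":[0,0,0],"twist":0},{"linear":[0,0,0],"twist":0}]' 0 80 |grep -E "force|pos|open"
python3 -m jog '[{"linear":[0,0,-0.05],"twist":0},{"linear":[0,0,-0.1],"twist":0},{"linear":[0,0,-0.15],"twist":0},{"linear":[0,0,-0.2],"twist":0},{"linear":[0,0,-0.25],"twist":0}]'>/dev/null
python3 -m jog '[{"linear":[0,0,0],"twist":0},{"linear":[0,0,0],"twist":0},{"linear":[0,0,0],"twist":0},{"linear":[0,0,0],"twist":0}]' |grep -E "force|pos|open"
python3 go.py .546 .311 .09 154
```

```text
position: [0.3961, 0.2851, 0.0121]
force: [0.0, -0.0, 0.3]
finger_force: 0.0
position: [0.3981, 0.2866, 0.0157]
force: [-0.1, -0.6, -0.4]
finger_force: 0.0
position: [0.3975, 0.2864, 0.0151]
force: [-1.7, -1.0, 7.8]
opening: 0.0088
finger_force: 78.2
position: [0.3967, 0.2859, 0.0886]
force: [-0.1, 0.1, -0.4]
opening: 0.0092
finger_force: 78.2
46.2 pos [0.3967 0.2859 0.0886] yaw 154.31 lin [-0.412   0.2912 -0.0052] twist 0.0034 open 0.0092 F [-0.1  0.1 -0.4] ff 78.2 q7 0.13
```

```bash

python3 -m jog '[{"linear":[-0.1,0.07,0],"twist":0},{"linear":[-0.2,0.15,0],"twist":0},{"linear":[-0.3,0.22,0],"twist":0},{"linear":[-0.36,0.27,0],"twist":0},{"linear":[-0.408,0.297,0],"twist":0}]' >/dev/null
python3 -m jog '[{"linear":[0,0,0],"twist":0},{"linear":[0,0,0],"twist":0},{"linear":[0,0,0],"twist":0},{"linear":[0,0,0],"twist":0},{"linear":[0,0,0],"twist":0}]'>/dev/null
python3 go.py .5458 .3123 .05 154
python3 - <<'E'
from h import *
for n in('top','side'):
    c=capture(n);u,v=px(c,(.5861,.2917,.075)).astype(int);print(n,u,v);k=c['pixels'][max(v-40,0):v+40,max(u-50,0):u+50,::-1]
    cv2.imwrite(f'pics/j_{n}.png',cv2.resize(k,(400,320),interpolation=cv2.INTER_CUBIC));np.savez(f'j_{n}.npz',**c)
    W=cloud(c);P=sel(W,(.575,.297),.04,.065,.09);print('plate z',np.median(P[:,2]),len(P))
cv2.imwrite('pics/j2.png',np.hstack([cv2.imread('pics/j_top.png'),cv2.imread('pics/j_side.png')]))
E
```

```text
47.03 pos [0.5453 0.3135 0.0896] yaw 154.36 lin [-0.0033 -0.0029  0.132 ] twist 0.004 open 0.0088 F [-0.7  0.6 -0.6] ff 78.4 q7 0.16
top 151 213
plate z 0.07971608386843254 649
side 208 306
plate z 0.07980498925245538 238
```

View pics/j2.png

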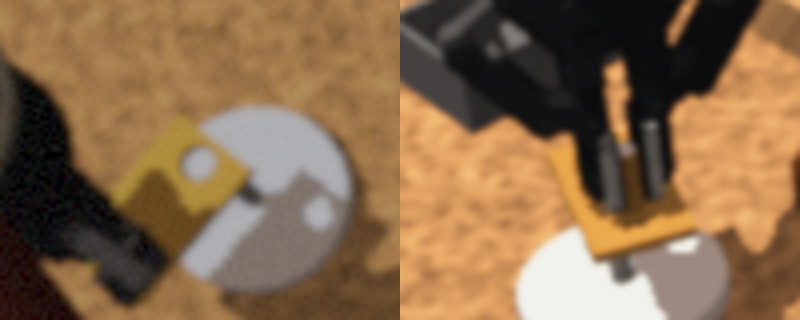

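The hole shows white at crop (199,164) in the top view. I'll compute its offset from the post.

```bash
python3 - <<'E'
from h import *
c=np.load('j_top.npz');z=.0797
u,v=151-50+199.5/4-.5,213-40+164.5/4-.5
print('hole',ray(c,u,v,z),'mid',ray(c,u,v,z-.0025))
c0=np.load('top0.npz');W=cloud(c0)
for x,y in[(.5861,.2917),(.5858,-.2973)]:
    T=sel(W,(x,y),.02,.046,.056);print('post top',T.mean(0),len(T))
print('post top px',px(c,(.5861,.2917,.052)),'hole px',u,v)
E
```

```text
hole [0.58467272 0.29246649 0.0797    ] mid [0.58515596 0.29349402 0.0772    ]
post top [0.5863367  0.29057984 0.04988682] 24
post top [ 0.58576181 -0.29660073  0.04969526] 26
post top px [156.42629043 216.78320457] hole px 150.375 213.625
```

```bash

python3 -m jog '[{"linear":[-0.0055,-0.002,0],"twist":0},{"linear":[-0.0055,-0.002,0.02],"twist":0},{"linear":[-0.0055,-0.002,0.05],"twist":0},{"linear":[-0.0055,-0.002,0.08],"twist":0},{"linear":[-0.0055,-0.002,0.1],"twist":0}]' |grep -E "force|pos"
python3 -m jog '[{"linear":[0,0,0.03],"twist":0},{"linear":[0,0,0.06],"twist":0},{"linear":[0,0,0.09],"twist":0},{"linear":[0,0,0.1],"twist":0},{"linear":[0,0,0.1],"twist":0}]' |grep -E "force|pos"
python3 -m jog '[{"linear":[0,0,0],"twist":0},{"linear":[0,0,0],"twist":0},{"linear":[0,0,0],"twist":0}]' |grep -E "force|pos"
```

```text
position: [0.5469, 0.3117, 0.0578]
force: [-0.2, -0.5, -1.9]
finger_force: 78.4
position: [0.5468, 0.312, 0.0283]
force: [-0.7, 1.2, -1.2]
finger_force: 78.4
position: [0.5477, 0.3125, 0.0302]
force: [0.3, 0.8, -1.2]
finger_force: 78.4
```

```bash

python3 -m jog '[{"linear":[0,0,0.004],"twist":0},{"linear":[0,0,0.008],"twist":0},{"linear":[0,0,0.008],"twist":0}]' |grep -E "force|pos"
python3 -m jog '[{"linear":[0,0,0],"twist":0},{"linear":[0,0,0],"twist":0},{"linear":[0,0,0],"twist":0},{"linear":[0,0,0],"twist":0},{"linear":[0,0,0],"twist":0}]' 0.5 |grep -E "force|pos|open"
python3 -m jog '[{"linear":[0,0,-0.1],"twist":0},{"linear":[0,0,-0.22],"twist":0},{"linear":[0,0,-0.36],"twist":0},{"linear":[0,0,-0.45],"twist":0},{"linear":[0,0,-0.45],"twist":0}]' |grep -E "force|pos"
python3 -m jog '[{"linear":[-0.3,-0.45,0],"twist":0.35},{"linear":[-0.3,-0.45,0],"twist":0.35},{"linear":[-0.3,-0.45,0],"twist":0.35},{"linear":[-0.3,-0.45,0],"twist":0.35},{"linear":[-0.3,-0.45,0],"twist":0.35}]' >/dev/null
python3 go.py .48 -.05 .2 90
```

```text
position: [0.5475, 0.3123, 0.0273]
force: [-0.7, -0.4, -0.7]
finger_force: 78.6
position: [0.5474, 0.3123, 0.0273]
force: [0.6, 0.8, 0.4]
opening: 0.0427
finger_force: 0.0
position: [0.5493, 0.3147, 0.1689]
force: [0.7, 0.8, 0.2]
finger_force: 0.0
49.72 pos [0.5722 0.1415 0.1615] yaw 121.78 lin [-0.3814 -0.5979 -0.1251] twist 0.3531 open 0.043 F [ 0.9 -1.2 -1.2] ff 0.0 q7 -0.02
```

Retreat to the middle and do a final check.

```bash

python3 -m jog '[{"linear":[-0.33,-0.55,-0.12],"twist":0.35},{"linear":[-0.33,-0.55,-0.12],"twist":0.35},{"linear":[-0.33,-0.55,-0.12],"twist":0.35},{"linear":[-0.33,-0.55,-0.12],"twist":0.35},{"linear":[-0.33,-0.55,-0.12],"twist":0.35}]' >/dev/null
python3 -m jog '[{"linear":[0,0,0],"twist":0},{"linear":[0,0,0],"twist":0},{"linear":[0,0,0],"twist":0},{"linear":[0,0,0],"twist":0},{"linear":[0,0,0],"twist":0}]'|grep pos
python3 chk.py; python3 - <<'E'
from h import *
c=np.load('top_last.npz');s=capture('side')
for n,q in(('top',c),('side',s)):
    W=cloud(q)
    for k,x,y in(('jack',.568,.301),('spr',.566,-.307)):
        P=sel(W,(x,y),.018,.013,.024);print(n,k,np.percentile(P[:,2],[10,50,90]).round(4) if len(P) else 0,len(P))
cv2.imwrite('pics/final_t.png',c['pixels'][:,:,::-1])
i=np.hstack([s['pixels'][280:400,150:310],s['pixels'][170:290,330:490]])[:,:,::-1];cv2.imwrite('pics/final.png',np.vstack([cv2.resize(i,(800,300)),cv2.resize(c['pixels'][150:390,100:540,::-1],(800,300))]))
E
```

```text
position: [0.4852, -0.0195, 0.1979]
top jack [0.0157 0.0178 0.0199] 275
top spr [0.0154 0.0172 0.019 ] 294
side jack [0.0158 0.0174 0.0193] 138
side spr [0.0151 0.0175 0.0192] 80
```

View pics/final.png

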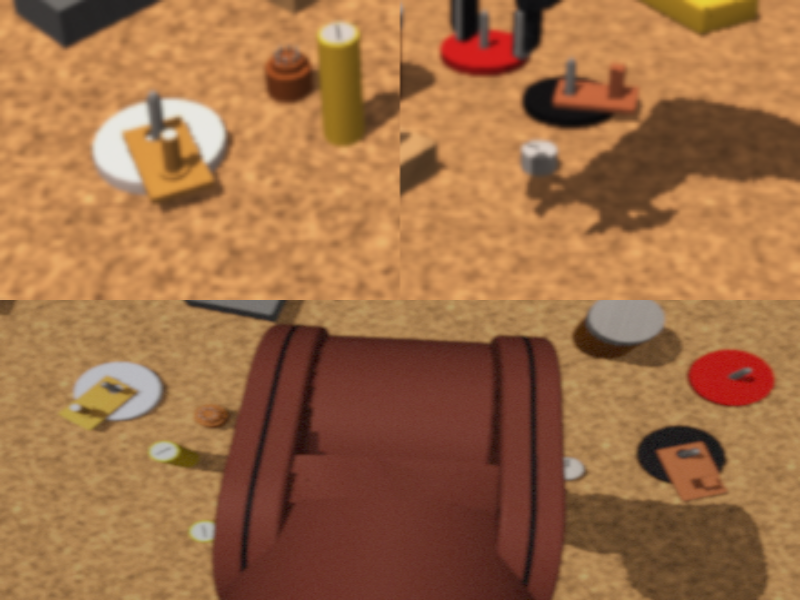

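Both plates hang flat on their posts: jack at crop (155,135), spreader at (570,95). Both tops are at z≈0.0175. I'll check the cans once more from the side camera, then hand in.

```bash
python3 - <<'E'
from h import *
from station import env
W=cloud(capture('side'));ok=True
for h in [[.6454,-.0932],[.6479,-.0493],[.6505,-.0054],[.6531,.0385],[.6557,.0825]]:
    P=sel(W,h,.02,.06,.085);z=np.percentile(P[:,2],80) if len(P) else 0;print(round(float(z),4),len(P));ok&=.066<z<.075
if ok: print(env.hand_in())
E
```

```text
0.0701 45
0.0709 73
0.0707 100
0.0708 140
0.0706 191
the job is handed in; nothing more can be done
None
```

I handed the job in: all five cans are seated in their own holes, the jack plate lies flat on the white stand and the spreader on the black one; the final camera checks agree, but hand-in returned no verdict.

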